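# Fill the pressure test block and lock its gate

### The arm

A 6-joint arm with a two-finger parallel gripper is mounted at the origin on the work surface; the furniture and walls round the work are solid. World frame = base frame: x ahead of the robot, y to its left, z up, the work surface at z = 0. Lengths are in mm, angles in rad, forces in N, time in s.
With the tool pointing down it reaches from about 350 to 775 mm from the base axis. Payload 7.3 kg.
Tool frame: the origin (TCP) lies on the centre line of the jaws, within the pads' length; the fingertips stand 22 mm ahead of it and the grasp point (between the pads) lies 3 mm ahead of it; z points along the fingers, y is the direction in which the jaws open and shut (so a half turn about z gives the same grasp; the last joint's range is limited). The gripper opens to 92 mm and grips with 3 to 60 N. Pads are 19 mm wide; open, the fingers measure 130 mm over their backs; the gripper's body (75 mm by 190 mm) begins 47 mm behind the grasp point.
Start: joints at [0.957, 0.342, 1.524, -0, 1.275, -0.146], TCP at [236.723, 468.62, 248.741] pointing down, gripper open.
Joint ranges: [-2.53, 2.53], [-0.77, 2.02], [0.04, 2.7], [-1, 4.14], [0.28, 2.66], [-3.11, 3.11]. Speed limits (rad/s): [2.57, 2.57, 3.14, 3.14, 3.14, 3.14].

### API

Orientations are given as [roll, pitch, yaw] about the fixed x, y, z axes, in that order (R = Rz(yaw) Ry(pitch) Rx(roll)).
In Python, from plant import bot gives the robot as it stands.
- The arm moves only by the tool play_rows, never from a script. Its argument "moves" is one flat list of numbers, 5 for each row, row after row: the closure in counts, from 0 (fully open) to 255 (shut), then the shift along the tool's x, y, z in mm, then the turn about the tool's z in degrees. A call has 1 to 8 rows; each row is the pose to reach, as a shift and turn from the pose commanded when the call began, along the tool's axes at that moment; what a row does not reach only later rows make up. A row lasts 1/12 s, in which the tool goes at most 41.7 mm and 7.16 degrees, less where a joint would pass 70% of its speed; a pose out of reach is approached as far as the arm can. A call with a gripper value outside its range is refused whole. The fingers move at their own pace and stop on an object; the grip force is fixed at half the most. Time passes only in rows, so rows that repeat a pose let the fingers close. It gives the time, the measured TCP pose, the force and the opening at its end, in the units of the state.
- bot.get_obs(): the state, without advancing time (a new reading comes with each control period).
- bot.capture(name): name is "side" or "top" or "wrist"; returns a dict with "color" (480x640x3 uint8, red, green, blue), "fx", "fy", "cx", "cy" (pixels), "world_to_cam" (4x4, takes a point from world to camera coordinates); the wrist camera has in their place "T_tool_cam" (4x4, takes a point from camera to tool coordinates, whose origin is the TCP and whose axes are the flange's). Camera axes: x right, y down, z forward; pixel columns grow to the right and rows downward; lengths in mm; the calibration is good to about 2 mm. A picture is of the moment at which its call begins: read the wrist's pose just before it. There is no depth.
- bot.close_job(): hands the job in, once; it reports no verdict.
The state is a dict: "time": time; "joint_positions": joint angles; "dq": joint speeds; "tau": joint torques, N m; "tool_pos": TCP position; "tcp_rot": TCP orientation; "contact_force": force on the tool from outside, world axes, zero at the start; "moment": the same for the moment, N m; "grip_width": finger opening in mm.
Only numpy, scipy, OpenCV 4.12 (cv2) and the standard library are available. Lean on these libraries where they do the work, as an engineer would, in place of code of your own. Each camera call takes 0.05 s, during which the arm holds its last target.

### The job

Get the pressure test block ready: throw its lever into the load notch (leaning away from the mouths) so that the gate drops, then push every filler rod that lies on the bench, tip first, fully home in the barrel of its own length (short rod in the short barrel and so on), so that its square head seats on the block's face. When all the rods are home, throw the lever over into the lock notch (leaning towards the mouths), so that the gate stands behind the heads, and leave the other things on the bench where they are.

Things in the scene. Friction and masses are not known exactly. Their poses are not given: they have to be found in the camera images.
- test_block: aluminium test block fixed to the bench, 170 x 216 mm, 104 mm high without lever. Origin on the bench under the middle mouth, in the plane of the face; x points level into the bores (push direction), y along the row of mouths towards the lever, z up. Front plate x 0 to 16, y -84 to 84, z 10 to 104 mm; closed barrels 33 mm across behind it. Bores at y = -56, 0, 56 mm
- gate_top (a point): middle of the top edge of the steel gate, a level bar 146 mm long (along y), 32 mm high, 5 mm thick, 26 mm in front of the face, moved straight up and down by the lever: top 53 mm above the bench in the load notch, 75 idle, 96 lock. It runs between two posts (block's x -34 to 0, y +-73 to 85 mm, tops 54 mm above the bench): keep above these
- mouth_short (a point): centre of the mouth of the short bore, in the block's face, 80 mm above the bench; axes as the block's (x into the bore). 21 mm across with a 3 mm chamfer, 85 mm deep from the face; its barrel behind the plate is the shortest of the three
- mouth_mid (a point): centre of the mouth of the mid bore, in the block's face, 80 mm above the bench; axes as the block's (x into the bore). 21 mm across with a 3 mm chamfer, 105 mm deep from the face; its barrel behind the plate is the middle one of the three
- mouth_long (a point): centre of the mouth of the long bore, in the block's face, 80 mm above the bench; axes as the block's (x into the bore). 21 mm across with a 3 mm chamfer, 125 mm deep from the face; its barrel behind the plate is the longest of the three
- rod_short: short filler rod, steel, about 200 g, lying on the bench (or absent): round shaft 18 mm across, 80 mm long, tip chamfered; square head 24 x 24 x 20 mm at the rear keeps it from rolling. Origin on the axis at the shoulder (shaft x 0 to 80, head x -20 to 0 mm); x points to the tip. Lying, its axis is 12 mm above the bench at the shoulder, 9 mm at the tip
- rod_mid: mid filler rod, steel, about 250 g, lying on the bench (or absent): round shaft 18 mm across, 100 mm long, tip chamfered; square head 24 x 24 x 20 mm at the rear keeps it from rolling. Origin on the axis at the shoulder (shaft x 0 to 100, head x -20 to 0 mm); x points to the tip. Lying, its axis is 12 mm above the bench at the shoulder, 9 mm at the tip
- rod_long: long filler rod, steel, about 300 g, lying on the bench (or absent): round shaft 18 mm across, 120 mm long, tip chamfered; square head 24 x 24 x 20 mm at the rear keeps it from rolling. Origin on the axis at the shoulder (shaft x 0 to 120, head x -20 to 0 mm); x points to the tip. Lying, its axis is 12 mm above the bench at the shoulder, 9 mm at the tip
- lever (a joint): lever angle on its three-notch quadrant, rad: -0.5 load notch (leans away from the mouths, to block +x; bores free), 0 idle notch (upright, gate half covers the bores), +0.5 lock notch (leans to the mouths, block -x; gate close behind seated heads). It is in a notch within 0.1 of these. End stops lie past the notches at +-0.7. Stiff: about 3 to 5 N at the knob moves it and it stays where it is left
- lever_knob (a point): centre of the lever's bright metal ball knob, 26 mm across, 100 mm from the pivot on a 10 mm stem; it swings in the block's x-z plane about the pivot, which lies at x 40, y 112, z 55 mm of the block
- oil_bottle: dropper bottle with red nozzle, 46 mm across, 119 mm high, a bystander; origin at its underside
- weight_a: slim standing steel weight, 29 mm across, 108 mm high, a bystander; origin at its underside
- weight_c: stout standing steel weight with a neck, 37 mm across, 88 mm high, a bystander; origin at its underside
- screw_pump: the fixed hand screw pump between the rods and the block, about 342 x 274 mm, up to 242 mm high: go over it or round in front of it. A fixed hose leaves the plate on the left and arches low over the bench some 3 cm beyond the rods' heads: do not lift a rod up under it
Things that resemble listed ones, but are neither listed nor needed, are in the scene too. Leave any purple look-alike of the rod_mid alone.

How it is judged:
By the outcome, as a careful person would: the job done as asked, in the order asked, and still so for the second after the job is handed in, with the robot touching nothing.
Of rod_short, rod_mid, rod_long only 2 to 3 are there at a start; the rules pass over those that are not, and their reading is None.
At some moment in a run one of rod_short, rod_mid, rod_long may be knocked a few centimetres aside while the robot is not near it.
It also fails if it takes over 210 s, if anything falls off the work surface, if the arm or the gripper's body presses on something with over 40 N, if the wrist force passes 120 N, or if a joint passes its speed limit or range.

## Working session

There is one attempt and no reset: what is moved stays moved. The work goes in short steps, Python scripts to look and compute and a tool call to move; the robot and the scene stay as the last step left them, time stands still between calls to the robot, and variables do not carry over. Pictures are saved under pics/ and viewed, and the job is handed in when it is done.

Besides the shell and the picture viewer there is one more tool, called after "Emit:" as a command line: name --argument value ..., lists and objects as JSON in quotes. play_rows: Moves the arm, as the interface text tells. Its arguments: {"type":"object","properties":{"moves":{"type":"array","items":{"type":"number"}}},"required":["moves"]}

```bash
ls; mkdir -p pics
python3 - <<'E'
from plant import bot
import cv2,numpy as np
print(bot.get_obs())
for n in("side","top","wrist"):
    c=bot.capture(n); cv2.imwrite(f"pics/{n}0.png",c["color"][:,:,::-1])
    print(n,{k:(np.round(v,3).tolist() if k!="color" else 0) for k,v in c.items()})
E
```

```text
pics
{'time': 0.0, 'joint_positions': array([ 9.57026483e-01,  3.42721771e-01,  1.52502800e+00, -3.40772348e-05,
        1.27540038e+00, -1.45963805e-01]), 'dq': array([ 1.14142722e-03, -1.81566285e-04,  9.96409232e-04,  2.48243246e-04,
        4.60375683e-05, -1.06967702e-03]), 'tau': array([ 2.64350012e-03, -4.31240666e+01, -2.44222730e+01,  7.18633225e-02,
        5.56501374e-02, -1.46854982e-04]), 'tool_pos': array([236.48801239, 468.29346194, 248.04160276]), 'tcp_rot': array([-3.14004698e+00, -1.94292919e-04,  2.67379641e+00]), 'contact_force': array([-0.55705666,  0.42115557,  0.56638451]), 'moment': array([ 0.02878056,  0.03355882, -0.04497329]), 'grip_width': 91.99636142670238}
side {'color': 0, 'fx': 454.297, 'fy': 454.297, 'cx': 316.343, 'cy': 250.138, 'world_to_cam': [[-0.963, -0.267, 0.023, 375.424], [-0.143, 0.437, -0.888, 171.024], [0.227, -0.859, -0.459, 1094.974], [0.0, 0.0, 0.0, 1.0]]}
top {'color': 0, 'fx': 574.303, 'fy': 574.303, 'cx': 326.262, 'cy': 237.339, 'world_to_cam': [[-0.028, -1.0, -0.0, 27.977], [-0.982, 0.027, -0.187, 414.406], [0.187, -0.005, -0.982, 1713.838], [0.0, 0.0, 0.0, 1.0]]}
wrist {'color': 0, 'fx': 379.904, 'fy': 379.904, 'cx': 324.701, 'cy': 234.151, 'T_tool_cam': [[-0.0, -0.951, -0.308, 84.716], [1.0, -0.001, 0.001, -0.588], [-0.001, -0.308, 0.951, -137.117], [0.0, 0.0, 0.0, 1.0]]}
```

View pics/top0.png

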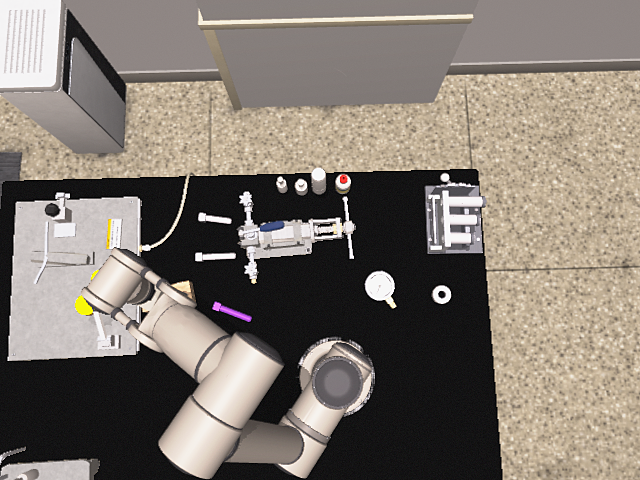

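View pics/side0.png

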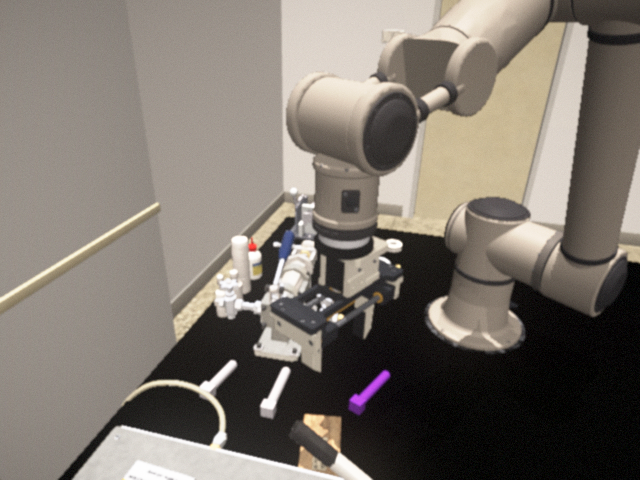

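View pics/wrist0.png

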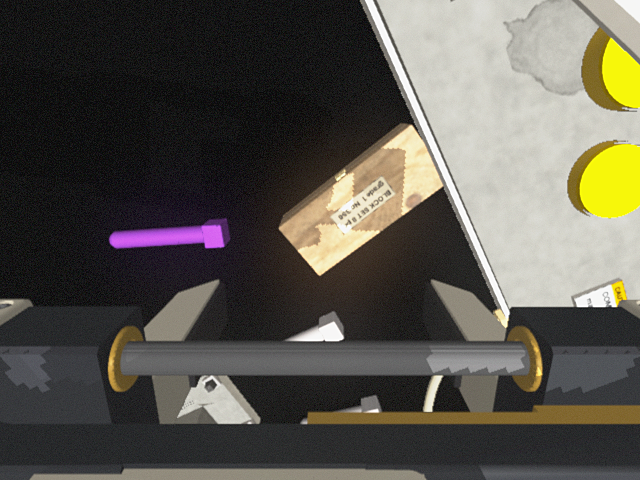

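The top view shows two pale rods near (215,218) and (215,257), a purple decoy at (232,312), the pump at (290,235), and the block at (455,220) with the lever knob near (445,178). I'll zoom in.

```bash
cat > h.py <<'E'
from plant import bot
import cv2,numpy as np
def cap(n,save=None):
    o=bot.get_obs(); c=bot.capture(n); c["obs"]=o
    K=np.array([[c["fx"],0,c["cx"]],[0,c["fy"],c["cy"]],[0,0,1]]); c["K"]=K
    if n=="wrist":
        from scipy.spatial.transform import Rotation as R
        T=np.eye(4);T[:3,:3]=R.from_euler("xyz",o["tcp_rot"]).as_matrix();T[:3,3]=o["tool_pos"]
        c["c2w"]=T@np.array(c["T_tool_cam"])
    else: c["c2w"]=np.linalg.inv(np.array(c["world_to_cam"]))
    c["w2c"]=np.linalg.inv(c["c2w"])
    c["img"]=np.ascontiguousarray(c["color"][:,:,::-1])
    if save: cv2.imwrite(f"pics/{save}.png",c["img"])
    return c
def ray(c,p):
    d=c["c2w"][:3,:3]@np.linalg.inv(c["K"])@np.array([p[0],p[1],1.]); return c["c2w"][:3,3],d
def onz(c,p,z):
    o,d=ray(c,p); return o+d*(z-o[2])/d[2]
def proj(c,P):
    q=c["w2c"]@np.r_[P,1]; u=c["K"]@q[:3]; return u[:2]/u[2]
def tri(c1,p1,c2,p2):
    a,d=ray(c1,p1);b,e=ray(c2,p2);d=d/np.linalg.norm(d);e=e/np.linalg.norm(e)
    s=np.linalg.lstsq(np.c_[d,-e],b-a,rcond=None)[0]; P=a+s[0]*d;Q=b+s[1]*e
    return (P+Q)/2,np.linalg.norm(P-Q)
def crop(c,x0,y0,x1,y1,name,s):
    cv2.imwrite(f"pics/{name}.png",cv2.resize(c["img"][y0:y1,x0:x1],None,fx=s,fy=s,interpolation=cv2.INTER_NEAREST))
E
python3 - <<'E'
from h import *
c=cap("top")
crop(c,410,165,500,265,"blk",6);crop(c,180,195,260,325,"rods",4.5)
c=cap("side");crop(c,190,340,400,440,"srods",3.8)
E
```

```text
(no output)
```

View pics/blk.png

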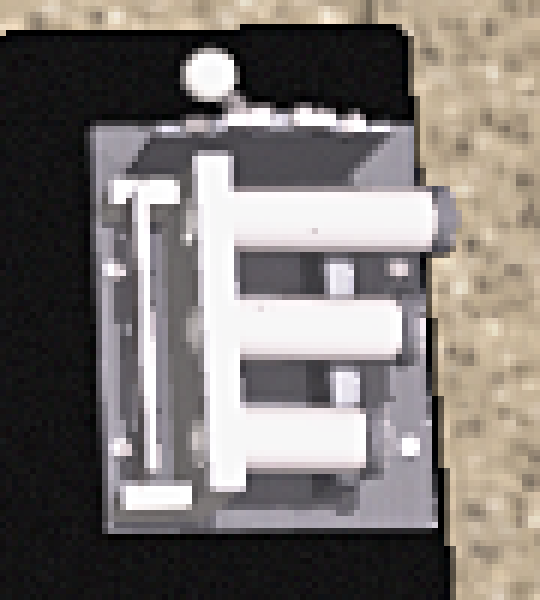

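View pics/rods.png

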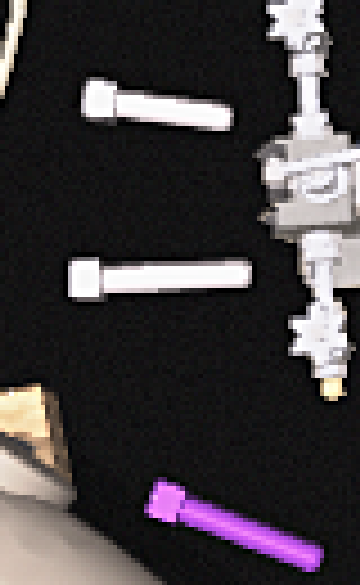

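View pics/srods.png

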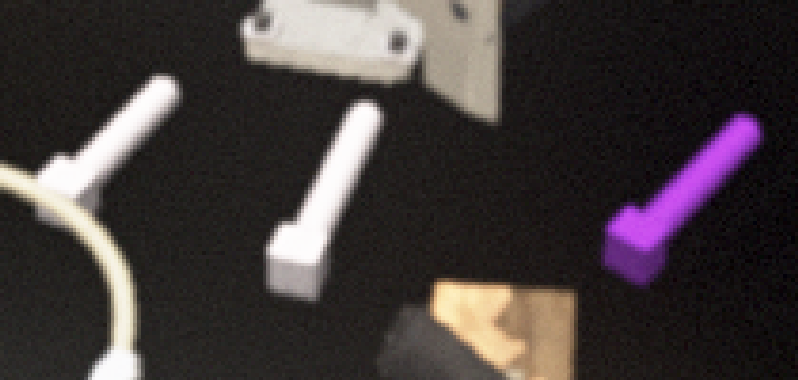

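Run:
```python
from h import *
c=cap("top")
P=lambda x,y:(410+x/6-.5,165+y/6-.5)
A=onz(c,P(193,155),104);B=onz(c,P(209,490),104)
print("plate front top corners",A,B,np.linalg.norm(A-B))
C=onz(c,P(233,155),104);D=onz(c,P(245,490),104);print(C,D,np.linalg.norm(C-A),np.linalg.norm(D-B),np.linalg.norm(C-D))
y=(A-B)/np.linalg.norm(A-B); x=np.array([y[1],-y[0],0]); O=(A+B)/2;O[2]=0
print("O",O,"y",y,"x",x, "yaw x",np.degrees(np.arctan2(x[1],x[0])))
for z in (150,155): 
  k=onz(c,P(210,75),z); print("knob",k,(k-O)@x,(k-O)@y)
for l in(0,.5,-.5):
  Q=O+x*(40-100*np.sin(l))+y*112+np.array([0,0,55+100*np.cos(l)]);print(l,Q,proj(c,Q))
def R(x,y):return (180+x/4.5-.5,195+y/4.5-.5)
for nm,h,t in(("A",(99,100),(231,118)),("B",(86,279),(251,273)),("purple",(167,501),(320,560))):
  a=onz(c,R(*h),24);b=onz(c,R(*t),9);print(nm,a,b,np.linalg.norm((a-b)[:2])+10)
```

```text
plate front top corners [ 535.85445237 -331.26635181  104.        ] [ 366.80613189 -328.06239958  104.        ] 169.07867981816133
[ 535.30380923 -351.14626892  104.        ] [ 366.32055547 -345.62418589  104.        ] 19.887541633370972 17.568498025158142 169.07345579021705
O [ 451.33029213 -329.6643757     0.        ] y [ 0.99982044 -0.01894948  0.        ] x [-0.01894948 -0.99982044  0.        ] yaw x -91.08578993424531
knob [ 563.29066525 -332.2513619   150.        ] 0.4649313940681919 111.98929183339119
knob [ 561.81349715 -331.14346528  155.        ] -0.6147747395970844 110.49139490604128
0 [ 562.5522027  -371.77953461  155.        ] [458.45162603 176.3823122 ]
0.5 [ 563.46068893 -323.84558919  142.75825619] [441.12794882 177.73894646]
-0.5 [ 561.64371647 -419.71348003  142.75825619] [473.88633676 177.46279582]
A [493.63629652 401.35029204  24.        ] [481.79650785 312.84964958   9.        ] 99.28910522526742
B [369.03166174 408.55857715  24.        ] [372.50338677 298.74899866   9.        ] 119.86444558602842
purple [217.16398413 352.2725183   24.        ] [175.96000608 251.99216439   9.        ] 118.41548407624927
```

Plate corner spacing is 169 mm (168 expected), and the lever angle is about +0.38. The rods measure 100 mm (short) and 120 mm (mid). The lever goes first, passing high over the pump.

Emit:
play_rows --moves '[0,0,0,-40,7,0,0,0,-60,14,0,-34,-20,-60,21,0,-68,-40,-60,28,0,-102,-60,-60,35,0,-137,-80,-60,42,0,-171,-100,-60,49,0,-206,-120,-60,56]'

```text
time: 0.97
tool_pos: [366.9, 267.0, 308.9]
tcp_rot: [3.141, -0.0, 1.691]
contact_force: [0.2, 0.8, 0.2]
grip_width: 91.7
```

```bash
cat >> h.py <<'E'
O=np.array([451.3,-329.7,0]);BX=np.array([-0.0189,-0.9998,0]);BY=np.array([0.9998,-0.0189,0])
def st():
    o=bot.get_obs();print("t",round(o["time"],2),"tcp",o["tool_pos"].round(1),"rot",o["tcp_rot"].round(4),"yawdeg",np.degrees(o["tcp_rot"][2]).round(2),"F",o["contact_force"].round(1),"w",o["grip_width"].round(1));return o
def go(P,o=None):
    from scipy.spatial.transform import Rotation as R
    o=o or bot.get_obs();print("shift to",P,":",(R.from_euler("xyz",o["tcp_rot"]).as_matrix().T@(np.array(P)-o["tool_pos"])).round(1))
E
python3 - <<'E'
from h import *
o=st(); go([563,-280,300])
c=cap("top","top1")
E
```

```text
Traceback (most recent call last):
  File "h.py", line 29, in st
    o=bot.get_obs();print("t",round(o["time"],2),"tcp",o["tool_pos"].round(1),"rot",o["tcp_rot"].round(4),"yawdeg",np.degrees(o["tcp_rot"][2]).round(2),"F",o["contact_force"].round(1),"w",o["grip_width"].round(1));return o
                                                                                                                                                                                            ^^^^^^^^^^^^^^^^^^^^^
AttributeError: 'float' object has no attribute 'round'
```

```bash
sed -i 's/o\["grip_width"\].round(1)/round(o["grip_width"],1)/' h.py
python3 - <<'E'
from h import *
o=st(); go([563,-280,300])
c=cap("top","top1")
E
```

```text
t 0.97 tcp [366.9 267.  308.9] rot [ 3.1412e+00 -3.0000e-04  1.6909e+00] yawdeg 96.88 F [0.2 0.8 0.2] w 91.7
shift to [563, -280, 300] : [-566.5  129.1    8.8]
```

View pics/top1.png

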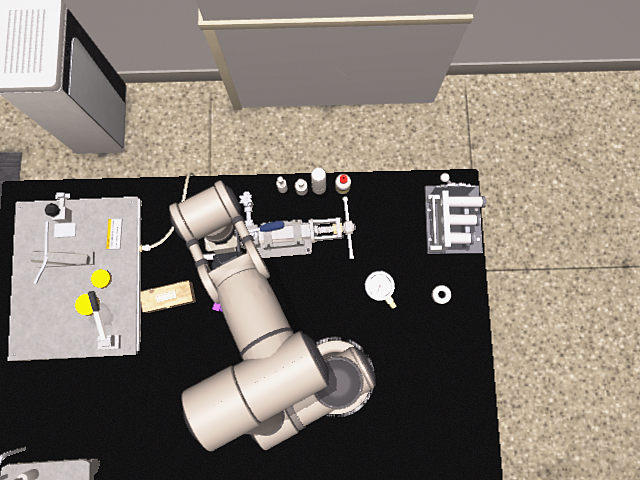

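Emit:
play_rows --moves '[255,-40,9,5,4,255,-80,18,8,8,255,-120,27,9,8.3,255,-160,36,9,8.3,255,-200,46,9,8.3,255,-240,55,9,8.3,255,-280,64,9,8.3,255,-320,73,9,8.3]'

```text
time: 1.68
tool_pos: [479.3, -41.6, 299.8]
tcp_rot: [3.141, -0.0, 1.552]
contact_force: [0.6, 0.3, -1.0]
grip_width: 42.7
```

Run:
```python
from h import *
o=st(); go([563,-275,300])
c=cap("wrist","w1")
```

```text
t 1.68 tcp [479.3 -41.6 299.8] rot [ 3.1412e+00 -1.0000e-04  1.5520e+00] yawdeg 88.92 F [ 0.6  0.3 -1. ] w 42.7
shift to [563, -275, 300] : [-2.318e+02  8.810e+01 -2.000e-01]
```

View pics/w1.png

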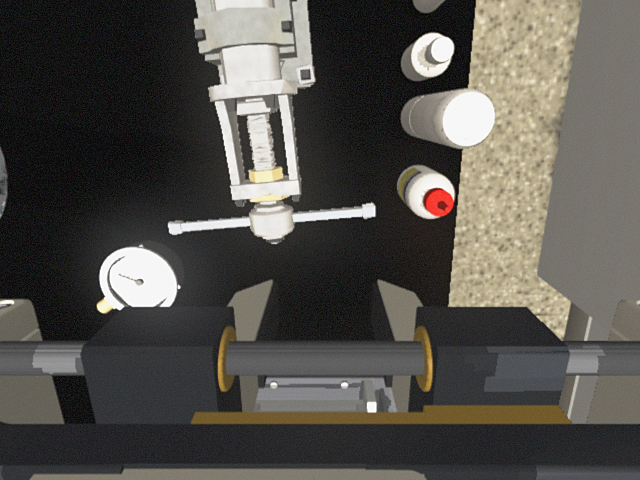

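Emit:
play_rows --moves '[255,-38,15,0,0,255,-76,30,0,0,255,-114,45,0,0,255,-152,60,0,0,255,-190,75,0,0,255,-228,88,0,0,255,-232,88,35,0,255,-232,88,70,0]'

```text
time: 2.4
tool_pos: [564.0, -276.6, 230.0]
tcp_rot: [3.137, 0.003, 1.549]
contact_force: [0.3, -0.0, -1.0]
grip_width: 0.6
```

Emit:
play_rows --moves '[255,0,0,35,0,255,0,0,70,0,255,0,0,75,0,255,0,0,75,0]'

```text
time: 2.73
tool_pos: [561.6, -272.3, 152.5]
tcp_rot: [-3.137, -0.003, 1.552]
contact_force: [-0.2, 1.1, 0.3]
grip_width: -0.1
```

Run:
```python
from h import *
o=st(); go([563,-390,152])
c=cap("top");crop(c,400,140,500,265,"b2",4.8);c=cap("side");cv2.imwrite("pics/s2.png",c["img"])
```

```text
t 2.73 tcp [ 561.6 -272.3  152.5] rot [-3.137e+00 -3.000e-03  1.552e+00] yawdeg 88.93 F [-0.2  1.1  0.3] w -0.1
shift to [563, -390, 152] : [-1.177e+02  3.600e+00  1.000e-01]
```

View pics/b2.png

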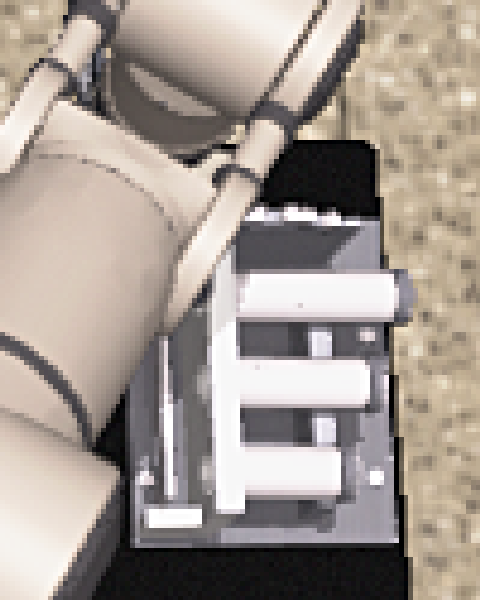

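View pics/s2.png

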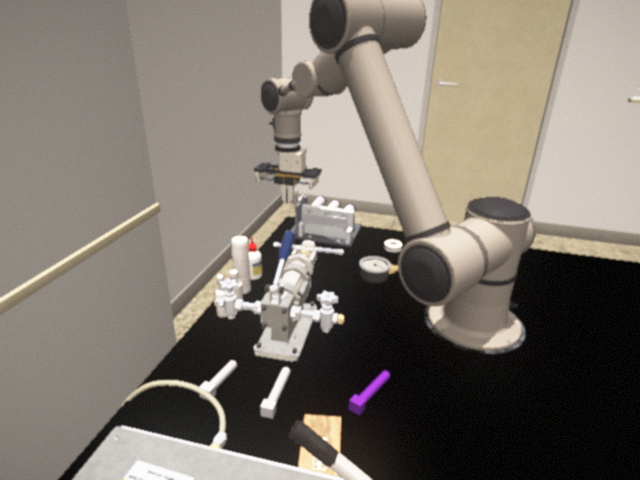

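Only two pale rods and the purple decoy are visible; the long rod is absent. Pushing the knob away from the mouths.

Emit:
play_rows --moves '[255,-15,2,0,0,255,-30,2,0,0,255,-45,2,0,0,255,-60,2,0,0,255,-75,2,0,0,255,-90,2,0,0,255,-105,2,0,0,255,-115,2,0,0]'

```text
time: 3.5
tool_pos: [562.4, -389.7, 155.6]
tcp_rot: [3.14, -0.001, 1.551]
contact_force: [1.4, 4.2, -3.2]
grip_width: 0.4
```

Emit:
play_rows --moves '[255,-4,0,0,0,255,-8,0,0,0,255,-8,0,0,0]'

```text
time: 3.75
tool_pos: [561.9, -396.8, 154.6]
tcp_rot: [-3.141, -0.0, 1.551]
contact_force: [0.5, 0.1, -1.2]
grip_width: 0.6
```

Run:
```python
from h import *
o=st(); 
c=cap("top");crop(c,400,140,500,265,"b3",4.8)
```

```text
t 3.75 tcp [ 561.9 -396.8  154.6] rot [-3.1413e+00 -1.0000e-04  1.5511e+00] yawdeg 88.87 F [ 0.5  0.1 -1.2] w 0.6
```

View pics/b3.png

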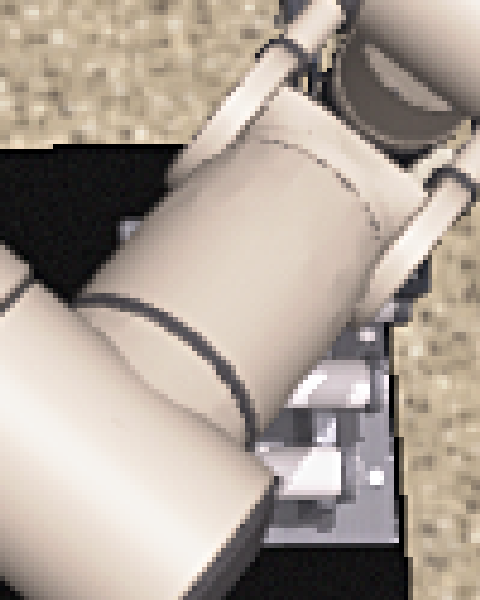

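Emit:
play_rows --moves '[255,40,0,0,0,255,80,0,-10,0,255,120,0,-50,0,200,150,0,-90,0,160,180,-20,-130,0,100,215,-40,-146,0,60,252,-60,-146,0,60,290,-75,-146,0]'

```text
time: 4.47
tool_pos: [504.0, -131.0, 300.8]
tcp_rot: [3.135, 0.004, 1.551]
contact_force: [-0.3, 0.6, -0.5]
grip_width: 29.2
```

Run:
```python
from h import *
o=st(); 
c=cap("top","t4");crop(c,400,140,500,265,"b4",4.8);c=cap("wrist","w4")
for l in(-.4,-.5,-.6):
  Q=O+BX*(40-100*np.sin(l))+BY*112+np.array([0,0,55+100*np.cos(l)]);p=proj(cap("top"),Q);print(l,Q,p,((p-[400,140])*4.8).round())
```

```text
t 4.47 tcp [ 504.  -131.   300.8] rot [3.1354 0.0037 1.551 ] yawdeg 88.87 F [-0.3  0.6 -0.5] w 29.2
-0.4 [ 561.78559933 -410.74284586  147.1060994 ] [471.18956281 177.06685072] [342. 178.]
-0.5 [ 561.61548573 -419.74176535  142.75825619] [473.89671694 177.47182357] [355. 180.]
-0.6 [ 561.45442573 -428.26175449  137.53356149] [476.35029728 177.96237247] [366. 182.]
```

View pics/b4.png

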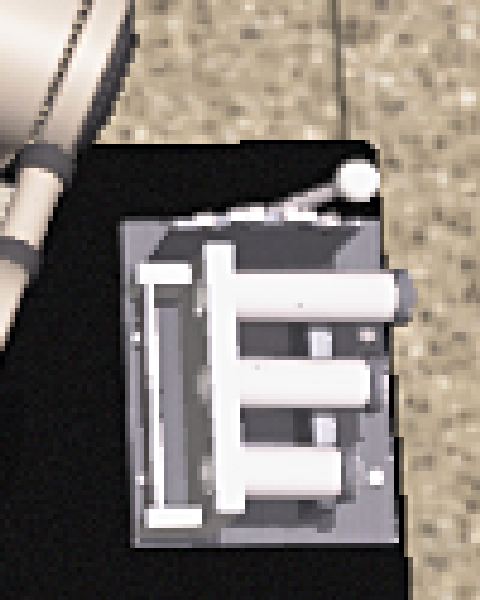

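View pics/w4.png

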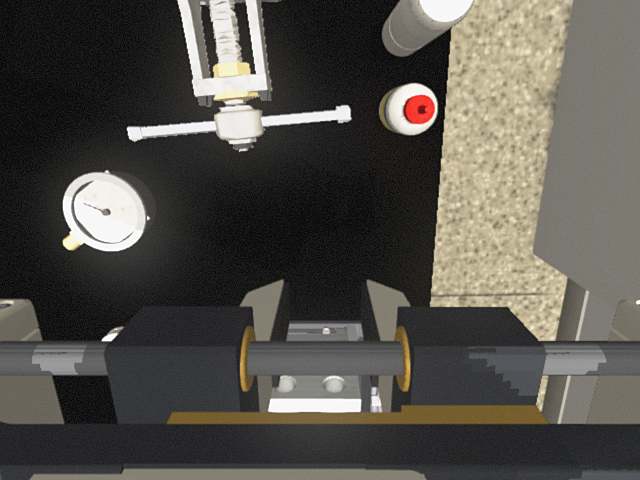

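The knob sits at (359,180) in the crop against a predicted (355,180) for -0.5, so the lever is in the load notch. The gate looks dropped. Now to the rods.

Emit:
play_rows --moves '[110,40,-6,0,0,110,80,-12,0,0,110,120,-18,0,0,110,160,-24,0,0,110,200,-30,0,0,110,240,-36,0,0,110,280,-42,0,0,110,320,-48,0,0]'

```text
time: 5.38
tool_pos: [463.0, 190.3, 297.2]
tcp_rot: [3.141, 0.001, 1.55]
contact_force: [0.6, 0.1, -0.1]
grip_width: 52.5
```

Emit:
play_rows --moves '[110,40,-4,0,0,110,80,-8,0,0,110,120,-12,0,0,110,160,-16,0,0,110,160,-16,0,0,110,160,-16,0,0]'

```text
time: 5.88
tool_pos: [450.0, 350.8, 296.2]
tcp_rot: [-3.141, 0.001, 1.554]
contact_force: [0.1, -0.8, 0.5]
grip_width: 52.2
```

Run:
```python
from h import *
o=st(); c=cap("wrist","w5")
for P in ([493.6,401.35,24],[481.8,312.8,9],[369,408.6,24],[372.5,298.7,9]): print(proj(c,np.array(P)))
```

```text
t 5.88 tcp [450.  350.8 296.2] rot [-3.1410e+00  1.1000e-03  1.5538e+00] yawdeg 89.03 F [ 0.1 -0.8  0.5] w 52.2
[366.22804739 143.75199831]
[353.47883842 221.0337162 ]
[247.29867342 138.79495454]
[260.26409596 234.16336617]
```

View pics/w5.png

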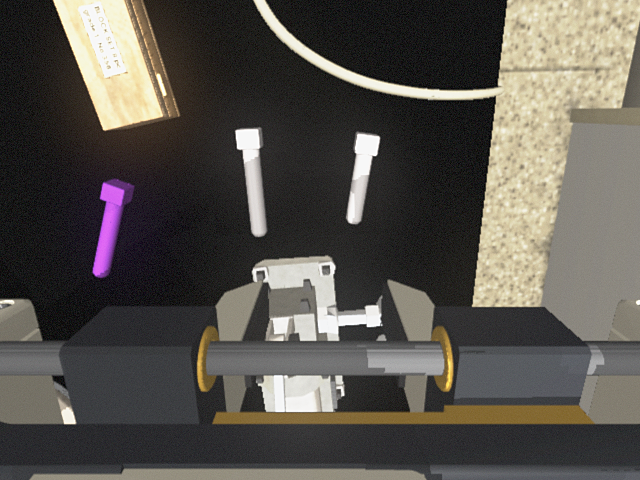

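The wrist view has the mid rod running from (249,138) to (259,235) and the short rod from (366,143) to (355,222). This agrees with the top view. I'll fit the axes with masks.

```bash
cat >> h.py <<'E'
def rods(c,boxes):
    # bright low-saturation blobs; principal axis of the shaft half
    g=cv2.cvtColor(c["img"],cv2.COLOR_BGR2HSV); m=((g[...,2]>70)&(g[...,1]<60)).astype(np.uint8)
    for x0,y0,x1,y1 in boxes:
        s=np.zeros_like(m);s[y0:y1,x0:x1]=m[y0:y1,x0:x1]
        n,l,stt,ce=cv2.connectedComponentsWithStats(s)
        if n<2: print("none");continue
        k=1+np.argmax(stt[1:,4]);ys,xs=np.where(l==k)
        Wd=np.array([onz(c,(x,y),10)[:2] for x,y in zip(xs,ys)])
        r=cv2.minAreaRect(Wd.astype(np.float32));
        mu=Wd.mean(0);u=np.linalg.svd(Wd-mu,full_matrices=False)[2][0]
        if u[1]>0:u=-u
        t=(Wd-mu)@u
        a=[];b=[]
        for lo,hi in ((30,45),(t.max()-25,t.max()-10)):pass
        sel=(t>t.max()-50)&(t<t.max()-5);S=Wd[sel];v=np.linalg.svd(S-S.mean(0),full_matrices=False)[2][0];v=v*np.sign(v@u)
        tt=(Wd-S.mean(0))@v;tip=S.mean(0)+v*tt.max()
        print("blob",stt[k,4],"len@10",(t.max()-t.min()).round(1),"tip",tip.round(1),"dir deg",np.degrees(np.arctan2(v[1],v[0])).round(2),"shaft x-width",(np.ptp((S-S.mean(0))@[-v[1],v[0]])).round(1))
E
python3 - <<'E'
from h import *
c=cap("wrist");rods(c,[(225,120,280,240),(335,125,390,228)]);crop(c,220,115,400,245,"w5c",4.4)
E
```

```text
blob 2061 len@10 123.3 tip [371.2 296.5] dir deg -88.86 shaft x-width 19.3
blob 1724 len@10 103.4 tip [480.5 309.9] dir deg -98.74 shaft x-width 19.0
```

View pics/w5c.png

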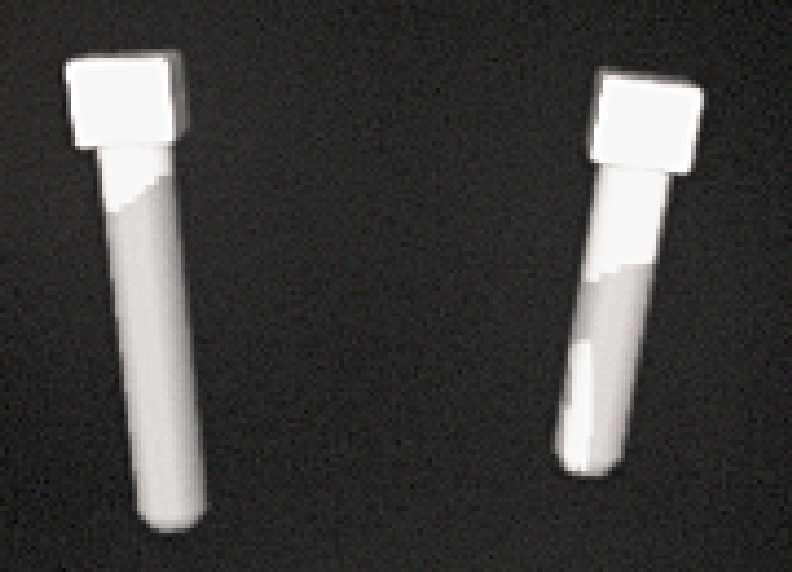

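Run:
```python
from h import *
go([490.2,377.3,60]);go([490.2,377.3,25])
```

```text
shift to [490.2, 377.3, 60] : [ 29.7  39.4 236.7]
shift to [490.2, 377.3, 25] : [ 29.8  39.4 271.7]
```

Emit:
play_rows --moves '[110,15,20,20,4,110,27,36,60,7.2,110,27,39,100,7.2,110,28,39,140,7.2,110,29,39,180,7.2,110,30,39,215,7.2,110,30,39,235,7.2,110,30,39,235,7.2]'

```text
time: 6.65
tool_pos: [487.4, 375.3, 57.5]
tcp_rot: [-3.134, 0.006, 1.423]
contact_force: [-0.7, -1.1, 0.8]
grip_width: 52.0
```

Run:
```python
from h import *
st();go([490.2,377.3,25])
c=cap("wrist","w6");c2=cap("top");rods(c2,[(190,205,240,232)])
```

```text
t 6.65 tcp [487.4 375.3  57.5] rot [-3.1345  0.0063  1.4231] yawdeg 81.54 F [-0.7 -1.1  0.8] w 52.0
shift to [490.2, 377.3, 25] : [ 2.6  2.7 32.4]
blob 991 len@10 139.8 tip [448.6 343.8] dir deg 177.75 shaft x-width 51.5
```

View pics/w6.png

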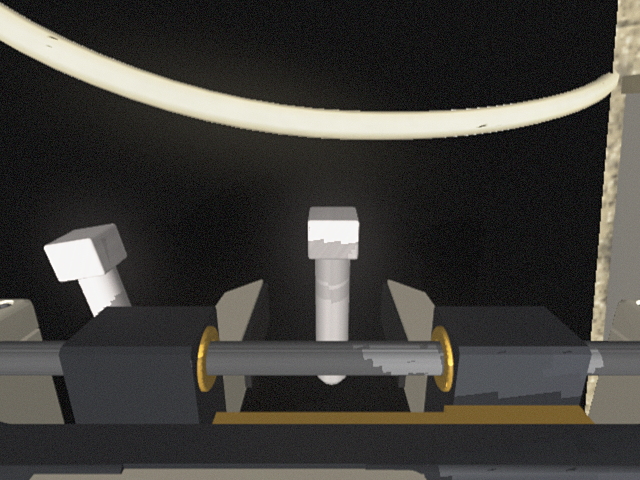

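The rod is upright and centred between the fingers (col 332, with the finger midpoint near 326). Descending and closing.

Emit:
play_rows --moves '[110,1,2,12,0,110,1,2,24,0,110,1,2,33,0,110,1,2,33,0,160,1,2,33,0,200,1,2,33,0,255,1,2,33,0,255,1,2,33,0]'

```text
time: 7.42
tool_pos: [491.3, 379.9, 30.1]
tcp_rot: [3.141, -0.001, 1.426]
contact_force: [-0.2, 0.1, -0.3]
grip_width: 30.0
```

Emit:
play_rows --moves '[255,0,0,0,0,255,0,0,0,0,255,0,0,0,0,255,0,0,0,0]'

```text
time: 7.75
tool_pos: [491.2, 379.8, 29.8]
tcp_rot: [3.141, -0.001, 1.426]
contact_force: [0.2, 0.2, 1.9]
grip_width: 17.1
```

Emit:
play_rows --moves '[150,0,0,0,0,150,0,0,0,0,150,-2,0,3,0,150,-2,0,5,0,150,-2,0,5,0,255,-2,0,5,0,255,-2,0,5,0,255,-2,0,5,0]'

```text
time: 8.42
tool_pos: [490.8, 377.7, 24.5]
tcp_rot: [3.141, -0.0, 1.426]
contact_force: [-0.3, -0.2, 0.2]
grip_width: 22.1
```

Emit:
play_rows --moves '[255,0,0,0,0,255,0,0,0,0,255,0,0,0,0,255,0,0,0,0]'

```text
time: 8.75
tool_pos: [490.8, 377.7, 24.5]
tcp_rot: [3.141, -0.0, 1.426]
contact_force: [0.0, 0.3, -0.4]
grip_width: 17.1
```

Run:
```python
from h import *
st()
c=cap("wrist","w7")
```

```text
t 8.75 tcp [490.8 377.7  24.5] rot [ 3.1414e+00 -2.0000e-04  1.4259e+00] yawdeg 81.7 F [ 0.   0.3 -0.4] w 17.1
```

View pics/w7.png

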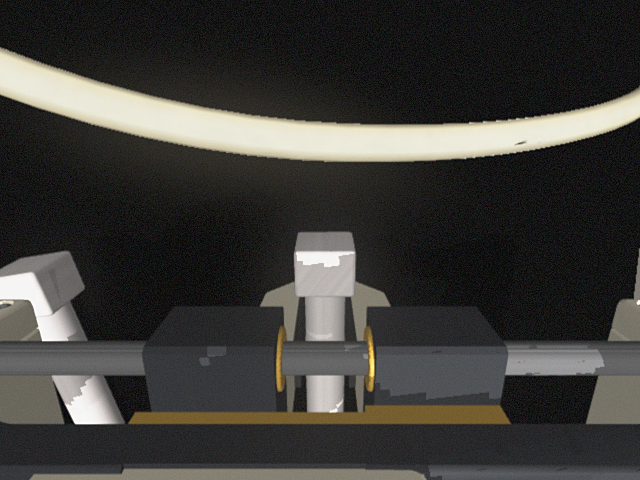

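The rod is held and the head shoulder is at about (325,296). Measuring the shoulder offset, then lifting.

Run:
```python
from h import *
c=cap("wrist");P=onz(c,(325,296),24);o=c["obs"];t=o["tcp_rot"][2]
print(P,(P-o["tool_pos"])@[np.cos(t),np.sin(t),0], onz(c,(325,232),24))
```

```text
[491.90840703 390.69442001  24.        ] 13.066858387382918 [495.81084168 417.3808479   24.        ]
```

Emit:
play_rows --moves '[255,0,0,-20,0,255,0,0,-60,0,255,0,0,-100,0,255,0,0,-140,0,255,0,0,-180,0,255,0,0,-220,0,255,0,0,-260,0,255,0,0,-280,0]'

```text
time: 9.52
tool_pos: [491.4, 378.0, 310.1]
tcp_rot: [3.136, -0.005, 1.426]
contact_force: [0.5, 1.0, -1.2]
grip_width: 17.2
```

Run:
```python
from h import *
st()
c=cap("wrist","w8");c=cap("side","s8");crop(c,180,100,420,300,"s8c",3.3);go([450,-180,300])
```

```text
t 9.52 tcp [491.4 378.  310.1] rot [ 3.1361 -0.0046  1.426 ] yawdeg 81.7 F [ 0.5  1.  -1.2] w 17.2
shift to [450, -180, 300] : [-558.5   39.1    6.4]
```

View pics/w8.png

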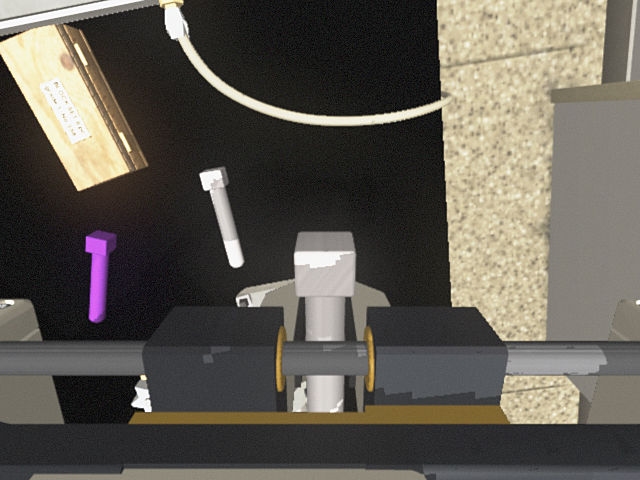

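View pics/s8c.png

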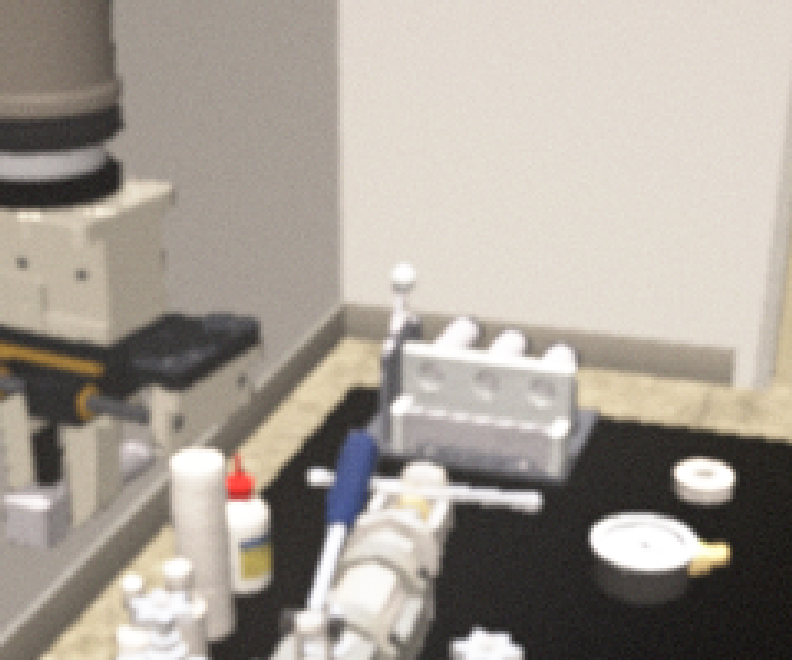

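No slip in the grip; the side view shows the bores clear, with the gate below the mouths. Carrying the rod over to the block.

Run:
```python
from h import *
go([397.3,-200,300])
```

```text
shift to [397.3, -200, 300] : [-585.9  -10.1    5.9]
```

Emit:
play_rows --moves '[255,-38,0,3,-3,255,-76,0,5,-7.2,255,-114,0,5,-7.2,255,-152,0,5,-7.2,255,-190,0,5,-7.2,255,-228,0,5,-7.2,255,-266,0,5,-7.2,255,-300,0,5,-7.2]'

```text
time: 10.28
tool_pos: [445.8, 78.8, 297.5]
tcp_rot: [-3.138, 0.0, 1.551]
contact_force: [0.8, -0.1, -1.3]
grip_width: 17.0
```

Run:
```python
from h import *
st();go([397.3,-200,300])
```

```text
t 10.28 tcp [445.8  78.8 297.5] rot [-3.1380e+00  3.0000e-04  1.5514e+00] yawdeg 88.89 F [ 0.8 -0.1 -1.3] w 17.0
shift to [397.3, -200, 300] : [-279.7  -43.    -2.2]
```

Emit:
play_rows --moves '[255,-38,-6,0,0,255,-76,-12,0,0,255,-114,-18,0,0,255,-152,-25,0,0,255,-190,-31,0,0,255,-228,-37,0,0,255,-266,-42,0,0,255,-280,-43,30,0]'

```text
time: 10.95
tool_pos: [399.6, -203.6, 271.6]
tcp_rot: [3.136, 0.006, 1.549]
contact_force: [1.2, -1.4, -2.2]
grip_width: 17.0
```

Emit:
play_rows --moves '[255,0,0,35,0,255,0,0,70,0,255,0,0,105,0,255,0,0,140,0,255,0,0,160,0,255,0,0,170,0,255,0,0,170,0,255,0,0,170,0]'

```text
time: 11.62
tool_pos: [398.1, -197.6, 98.2]
tcp_rot: [-3.139, -0.002, 1.552]
contact_force: [-0.2, -0.5, -1.3]
grip_width: 17.1
```

Run:
```python
from h import *
st();go([397.3,-220.6,95.5])
c=cap("wrist","w9");c=cap("side","s9");crop(c,250,150,400,270,"s9c",5);c=cap("top");crop(c,390,160,500,270,"t9c",5)
```

```text
t 11.62 tcp [ 398.1 -197.6   98.2] rot [-3.1387e+00 -2.2000e-03  1.5515e+00] yawdeg 88.9 F [-0.2 -0.5 -1.3] w 17.1
shift to [397.3, -220.6, 95.5] : [-23.   -0.3   2.7]
```

View pics/s9c.png

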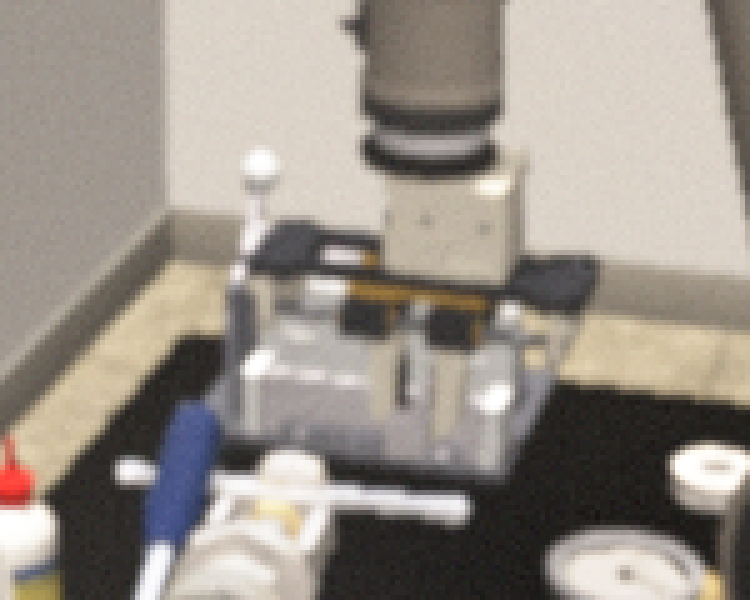

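View pics/t9c.png

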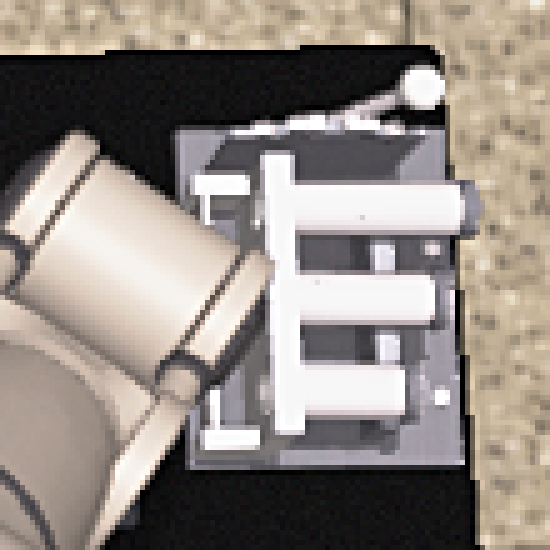

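View pics/w9.png

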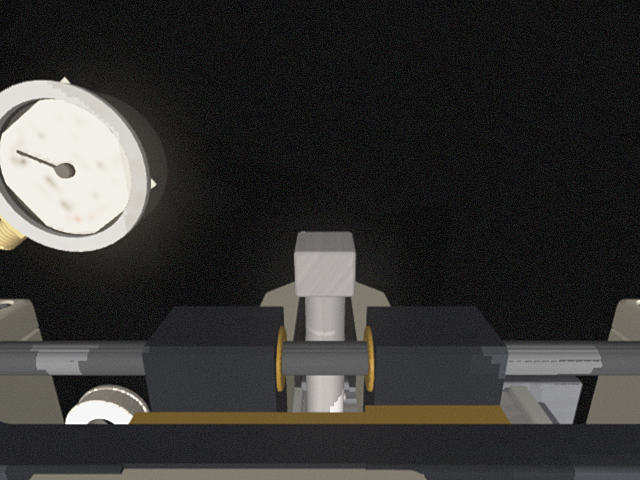

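```bash
cat >> h.py <<'E'
def B(x,y,z): return O+BX*x+BY*y+np.array([0,0,z])
def bt(o=None):
    o=o or bot.get_obs();d=o["tool_pos"]-O;print("block xyz of tcp",(d@BX).round(1),(d@BY).round(1),o["tool_pos"][2].round(1),"F block",(o["contact_force"]@BX).round(1),(o["contact_force"]@BY).round(1),o["contact_force"][2].round(1),"w",round(o["grip_width"],1))
E
python3 - <<'E'
from h import *
bt();go(B(-72,-56,95.5))
E
```

```text
block xyz of tcp -130.1 -54.4 100.1 F block 0.6 0.9 -1.3 w 16.9
shift to [ 396.672 -256.656   95.5  ] : [-58.1  -1.6   4.6]
```

Emit:
play_rows --moves '[255,-20,-1.5,4.5,0,255,-40,-1.5,4.5,0,255,-58,-1.5,4.5,0,255,-58,-1.5,4.5,0,255,-58,-1.5,4.5,0,255,-58,-1.5,4.5,0]'

```text
time: 12.27
tool_pos: [396.3, -255.9, 95.3]
tcp_rot: [3.141, -0.0, 1.551]
contact_force: [0.3, 0.1, -2.5]
grip_width: 16.9
```

Run:
```python
from h import *
bt();go(B(-72,-56,95.5))
```

```text
block xyz of tcp -72.8 -56.3 95.3 F block -0.1 0.3 -2.5 w 16.9
shift to [ 396.672 -256.656   95.5  ] : [-0.8  0.3 -0.2]
```

Emit:
play_rows --moves '[255,-4,0,0,0,255,-8,0,0,0,255,-12,0,0,0,255,-16,0,0.3,0,255,-16,0,0.3,0]'

```text
time: 12.68
tool_pos: [396.5, -273.2, 94.7]
tcp_rot: [3.141, 0.001, 1.551]
contact_force: [0.1, -0.9, -1.3]
grip_width: 17.0
```

Run:
```python
from h import *
bt();c=cap("wrist");crop(c,240,200,420,330,"w10c",4)
```

```text
block xyz of tcp -55.5 -55.9 94.7 F block 0.9 0.1 -1.3 w 17.0
```

View pics/w10c.png

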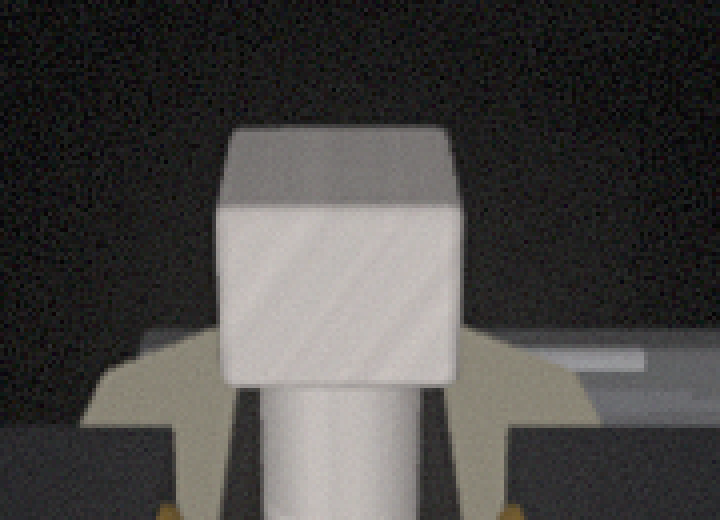

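No contact force, and the tip is about 11 mm in by calculation. Continuing slowly.

Emit:
play_rows --moves '[255,-5,0,0,0,255,-10,0,0.1,0,255,-15,0,0.2,0,255,-20,0,0.2,0,255,-25,0,0.2,0,255,-30,0,0.2,0,255,-35,0,0.2,0,255,-38,0,0.2,0]'

```text
time: 13.4
tool_pos: [395.4, -311.0, 94.4]
tcp_rot: [3.141, -0.0, 1.551]
contact_force: [0.8, 1.1, -1.5]
grip_width: 17.5
```

Run:
```python
from h import *
bt();c=cap("wrist");bt();crop(c,240,200,420,330,"w11c",4);c=cap("side");crop(c,250,150,400,270,"s11c",5)
```

```text
block xyz of tcp -17.6 -56.2 94.4 F block -1.2 0.8 -1.5 w 17.5
block xyz of tcp -17.2 -56.2 94.4 F block 1.2 1.0 -1.9 w 17.0
```

View pics/w11c.png

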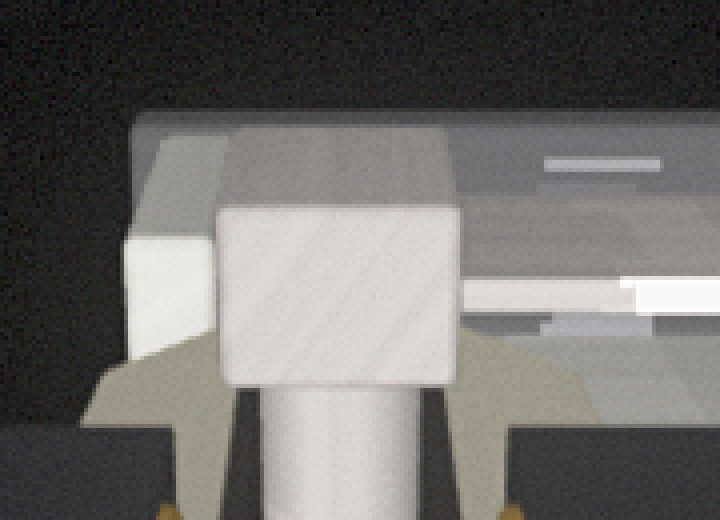

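View pics/s11c.png

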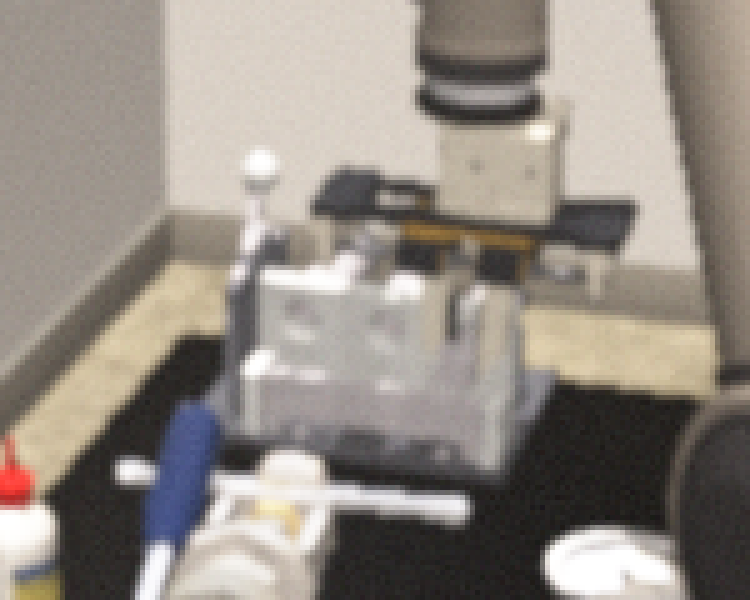

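The rod is in about 50 mm without force. I'll release, shift back onto the head, regrip and push.

Emit:
play_rows --moves '[150,0,0,0,0,150,0,0,0,0,150,0,0,0,0,150,10,0,0,0,150,26,0,0,0,150,26,0,0,0,255,26,0,0,0,255,26,0,0,0]'

```text
time: 14.17
tool_pos: [396.2, -284.4, 94.7]
tcp_rot: [3.141, 0.001, 1.552]
contact_force: [0.3, 0.3, -0.1]
grip_width: 29.0
```

Emit:
play_rows --moves '[255,0,0,0,0,255,0,0,0,0,255,0,0,0,0]'

```text
time: 14.42
tool_pos: [396.2, -284.6, 94.5]
tcp_rot: [3.141, 0.0, 1.551]
contact_force: [2.4, 1.5, 0.7]
grip_width: 24.9
```

Run:
```python
from h import *
bt();c=cap("wrist","w12")
```

```text
block xyz of tcp -44.0 -55.9 94.5 F block -1.5 2.4 0.7 w 24.9
```

View pics/w12.png

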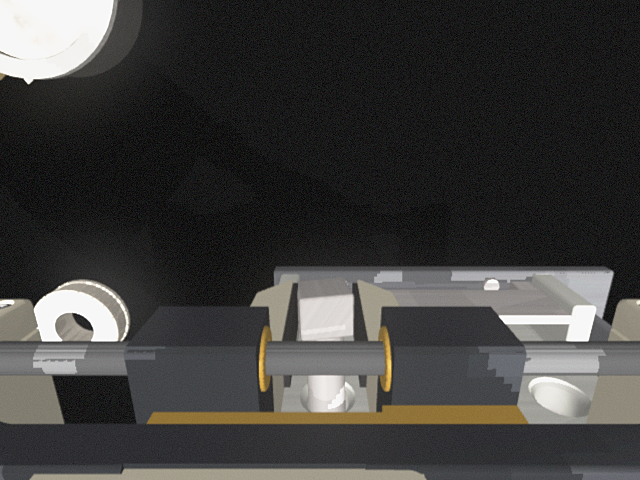

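The rod is in the mouth at (325,395) and its head is between the pads. Pushing.

Emit:
play_rows --moves '[255,-4,0,0,0,255,-8,0,0,0,255,-12,0,0,0,255,-16,0,0,0,255,-20,0,0,0,255,-23,0,0,0,255,-25,0,0,0,255,-25,0,0,0]'

```text
time: 15.13
tool_pos: [395.7, -304.4, 95.0]
tcp_rot: [-3.141, -0.009, 1.551]
contact_force: [5.6, 22.4, 17.7]
grip_width: 24.2
```

Emit:
play_rows --moves '[255,-2,0,0,0,255,-4,0,0,0,255,-5,0,0,0,255,-6,0,0,0,255,-6,0,0,0]'

```text
time: 15.55
tool_pos: [395.8, -310.9, 95.3]
tcp_rot: [-3.142, -0.008, 1.551]
contact_force: [6.0, 21.8, 18.3]
grip_width: 24.0
```

Run:
```python
from h import *
bt();c=cap("wrist");crop(c,220,180,440,345,"w13",3.6)
```

```text
block xyz of tcp -17.8 -55.8 95.3 F block -21.9 5.6 18.3 w 24.0
```

View pics/w13.png

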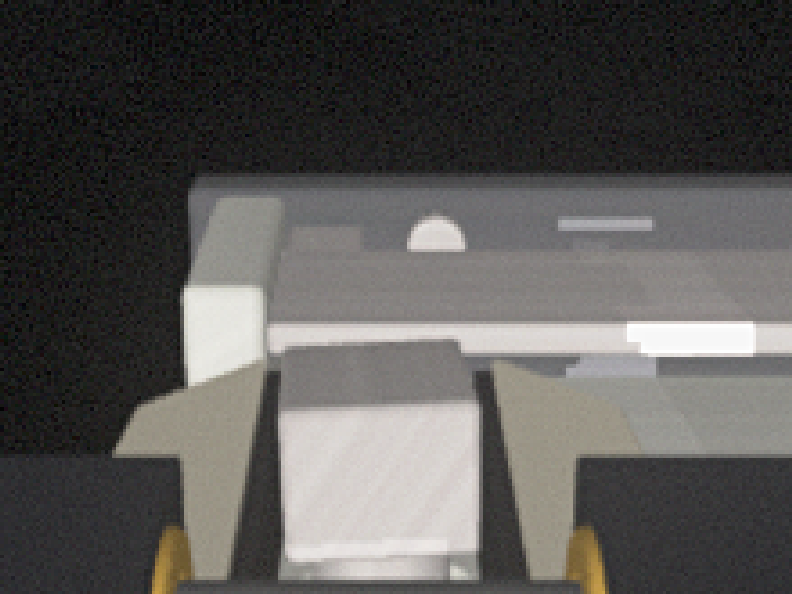

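Push force is 22 N, with about 5 mm still out. I'll release and finish by pushing on the back of the head with closed fingers.

Emit:
play_rows --moves '[150,0,0,0,0,150,0,0,0,0,150,0,0,0,0,150,15,0,0,0,150,34,0,0,0,255,34,0,0,0,255,34,0,0,0,255,34,0,0,0]'

```text
time: 16.27
tool_pos: [396.1, -281.7, 94.5]
tcp_rot: [3.141, 0.001, 1.552]
contact_force: [-0.6, 0.2, 0.3]
grip_width: 22.5
```

Emit:
play_rows --moves '[255,0,0,0,0,255,0,0,0,0,255,0,0,0,0,255,0,0,0,0,255,0,0,0,0]'

```text
time: 16.68
tool_pos: [395.9, -281.5, 94.4]
tcp_rot: [3.142, -0.0, 1.551]
contact_force: [-0.1, 1.0, -0.1]
grip_width: 0.5
```

Run:
```python
from h import *
bt();c=cap("wrist","w14")
```

```text
block xyz of tcp -47.1 -56.3 94.4 F block -1.0 -0.1 -0.1 w 0.5
```

View pics/w14.png

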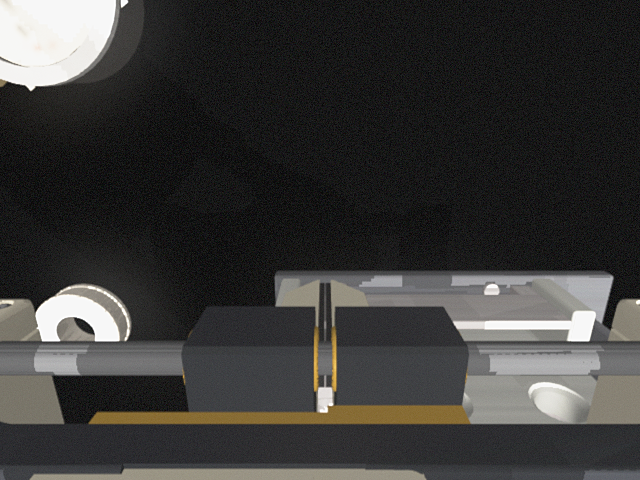

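Emit:
play_rows --moves '[255,-4,0,0,0,255,-8,0,0,0,255,-11,0,0,0,255,-13,0,0,0,255,-15,0,0,0,255,-17,0,0,0,255,-17,0,0,0]'

```text
time: 17.32
tool_pos: [395.7, -298.8, 94.4]
tcp_rot: [3.141, 0.0, 1.552]
contact_force: [-0.3, -0.1, 0.1]
grip_width: 0.4
```

Emit:
play_rows --moves '[255,-1,0,0,0,255,-2,0,0,0,255,-3,0,0,0,255,-3,0,0,0]'

```text
time: 17.65
tool_pos: [395.8, -300.5, 94.4]
tcp_rot: [3.141, -0.002, 1.551]
contact_force: [2.4, 5.5, 2.0]
grip_width: 0.3
```

Run:
```python
from h import *
bt()
```

```text
block xyz of tcp -28.2 -56.1 94.4 F block -5.5 2.3 2.0 w 0.3
```

Emit:
play_rows --moves '[255,-1,0,0,0,255,-2,0,0,0,255,-3,0,0,0,255,-4,0,0,0,255,-4,0,0,0]'

```text
time: 18.07
tool_pos: [395.7, -300.7, 94.3]
tcp_rot: [-3.141, -0.008, 1.551]
contact_force: [6.0, 19.7, 9.3]
grip_width: 0.4
```

Run:
```python
from h import *
bt()
```

```text
block xyz of tcp -27.9 -56.1 94.3 F block -19.8 5.6 9.3 w 0.4
```

It's stiff now: 4 mm commanded gave 0.3 mm, so likely seated. Backing off to look.

Emit:
play_rows --moves '[255,20,0,0,0,200,50,0,0,0,200,75,0,-30,0,150,90,0,-70,0,110,95,0,-110,0,110,95,0,-120,0,110,95,0,-120,0]'

```text
time: 18.65
tool_pos: [398.9, -211.2, 218.0]
tcp_rot: [3.135, 0.005, 1.553]
contact_force: [-0.3, 0.2, -0.3]
grip_width: 35.9
```

Run:
```python
from h import *
bt();c=cap("wrist","w15");c=cap("top","t15");crop(c,390,160,500,270,"t15c",5)
for x in(-20,0):
  for y in(-44,-68): print(x,y,((proj(c,B(x,y,92))-[390,160])*5).round(1))
```

```text
block xyz of tcp -117.5 -54.7 218.0 F block -0.2 -0.3 -0.3 w 35.9
-20 -44 [230.7 367.2]
-20 -68 [232.5 407.1]
0 -44 [264.4 366.9]
0 -68 [266.3 406.8]
```

View pics/w15.png

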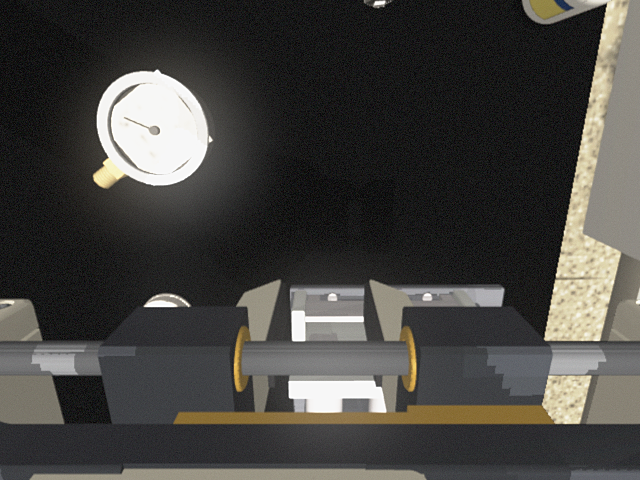

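View pics/t15c.png

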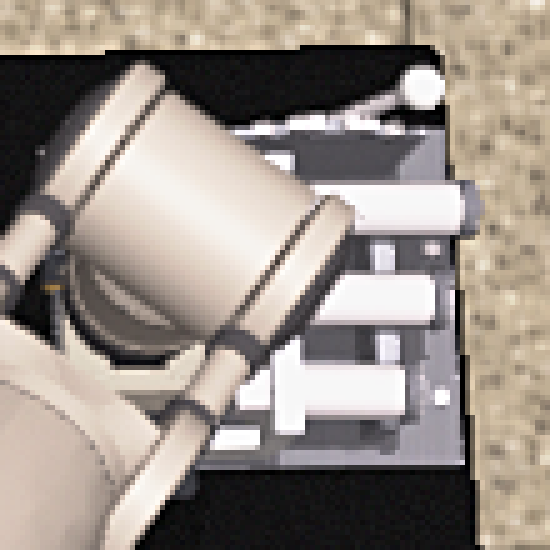

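Emit:
play_rows --moves '[110,0,0,-40,0,110,20,0,-80,0,110,60,0,-80,0,110,100,0,-80,0,110,140,0,-80,0,110,180,0,-80,0,110,220,0,-80,0,110,260,0,-80,0]'

```text
time: 19.42
tool_pos: [401.5, 51.0, 292.7]
tcp_rot: [-3.138, 0.0, 1.55]
contact_force: [1.5, -0.1, -0.3]
grip_width: 51.8
```

Run:
```python
from h import *
st();c=cap("top","t16");crop(c,390,160,500,270,"t16c",5)
```

```text
t 19.42 tcp [401.5  51.  292.7] rot [-3.1383e+00  1.0000e-04  1.5504e+00] yawdeg 88.83 F [ 1.5 -0.1 -0.3] w 51.8
```

View pics/t16c.png

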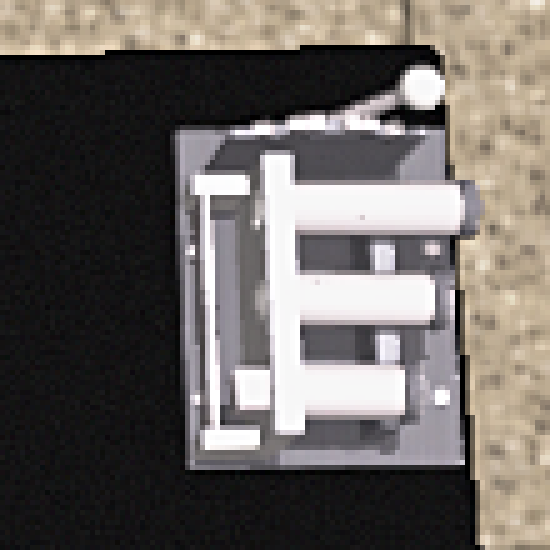

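The short rod's head rear edge is at crop x≈235 (predicted 231–233 when seated), so it's home. Next, the mid rod.

Emit:
play_rows --moves '[110,40,-5,0,0,110,80,-10,0,0,110,120,-15,0,0,110,160,-20,0,0,110,200,-25,0,0,110,240,-30,0,0,110,280,-35,0,0,110,310,-35,0,0]'

```text
time: 20.13
tool_pos: [372.0, 362.5, 292.2]
tcp_rot: [-3.138, 0.002, 1.553]
contact_force: [0.7, -0.5, -1.1]
grip_width: 52.5
```

Emit:
play_rows --moves '[110,0,0,0,0,110,0,0,0,0,110,0,0,0,0]'

```text
time: 20.38
tool_pos: [373.2, 359.4, 292.7]
tcp_rot: [-3.139, 0.003, 1.551]
contact_force: [0.9, -0.0, 0.5]
grip_width: 52.1
```

Run:
```python
from h import *
st();c=cap("wrist","w17");print(proj(c,np.array([371.5,297,9])),proj(c,np.array([368.9,407,24])))
```

```text
t 20.38 tcp [373.2 359.4 292.7] rot [-3.1390e+00  2.5000e-03  1.5514e+00] yawdeg 88.89 F [ 0.9 -0.   0.5] w 52.1
[325.56840066 241.96980549] [321.06902596 147.32294201]
```

View pics/w17.png

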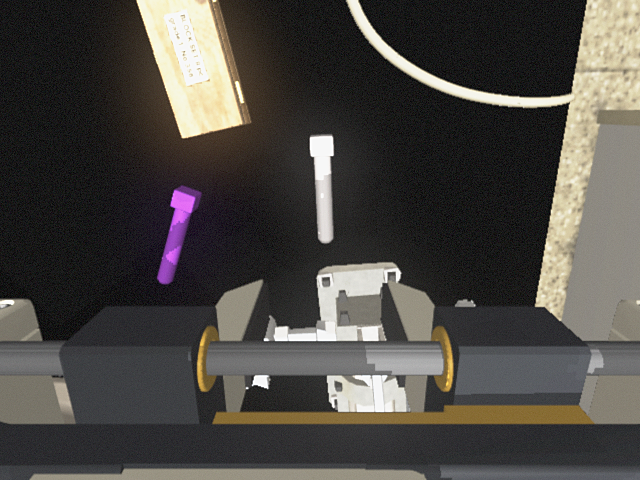

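The mid rod is unmoved: head at (321,146), tip at (325,242). Measuring.

Run:
```python
from h import *
c=cap("wrist");rods(c,[(300,125,345,250)]);st()
v=np.array([np.cos(np.radians(-88.4)),np.sin(np.radians(-88.4))])
```

```text
blob 1985 len@10 124.2 tip [371.2 295.8] dir deg -89.2 shaft x-width 19.0
t 20.48 tcp [373.5 359.  293.7] rot [-3.1404e+00  1.2000e-03  1.5500e+00] yawdeg 88.81 F [-0.4 -0.   0. ] w 52.4
```

Run:
```python
from h import *
go([369.4,382.5,60])
```

```text
shift to [369.4, 382.5, 60] : [ 23.7  -4.4 233.7]
```

Emit:
play_rows --moves '[110,12,-2,30,-2.4,110,23.5,-4,70,-2.4,110,23.5,-4,110,-2.4,110,23.5,-4,150,-2.4,110,23.5,-4,190,-2.4,110,23.5,-4,220,-2.4,110,23.5,-4,234,-2.4,110,23.5,-4,234,-2.4]'

```text
time: 21.15
tool_pos: [368.5, 381.2, 57.2]
tcp_rot: [-3.136, 0.004, 1.591]
contact_force: [-0.3, -0.3, -0.2]
grip_width: 52.4
```

Emit:
play_rows --moves '[110,0,0,0,0,110,0,0,0,0,110,0,0,0,0]'

```text
time: 21.4
tool_pos: [370.9, 384.2, 62.3]
tcp_rot: [3.139, -0.002, 1.593]
contact_force: [-0.6, -0.1, -0.2]
grip_width: 52.1
```

Run:
```python
from h import *
st();go([369.4,382.5,24.5]);c=cap("wrist","w18")
```

```text
t 21.4 tcp [370.9 384.2  62.3] rot [ 3.1388e+00 -2.1000e-03  1.5928e+00] yawdeg 91.26 F [-0.6 -0.1 -0.2] w 52.1
shift to [369.4, 382.5, 24.5] : [-1.7 -1.6 37.8]
```

View pics/w18.png

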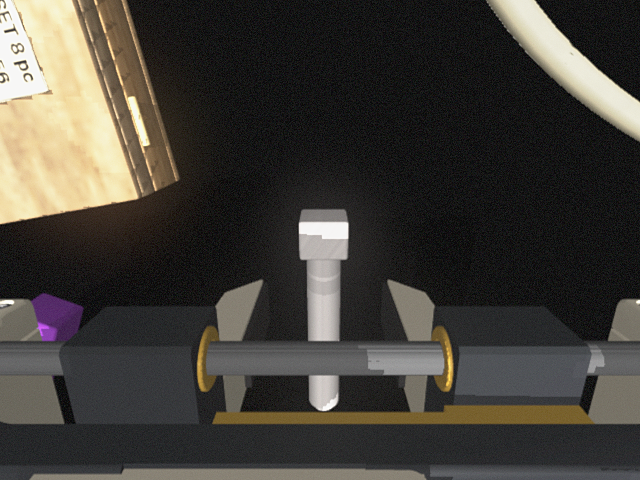

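Emit:
play_rows --moves '[110,-1,-0.5,12,0,110,-1,-0.5,24,0,110,-1,-0.5,33,0,110,-1,-0.5,36,0,110,-1,-0.5,36,0,255,-1,-0.5,36,0,255,-1,-0.5,36,0,255,-1,-0.5,36,0]'

```text
time: 22.12
tool_pos: [369.6, 383.1, 25.1]
tcp_rot: [3.141, -0.001, 1.593]
contact_force: [-0.7, 0.1, -0.1]
grip_width: 36.8
```

Emit:
play_rows --moves '[255,0,0,0,0,255,0,0,0,0,255,0,0,0,0,255,0,0,0,0,255,0,0,0,0,255,0,0,0,0]'

```text
time: 22.62
tool_pos: [369.5, 382.9, 24.7]
tcp_rot: [3.141, -0.0, 1.593]
contact_force: [1.6, -0.0, 1.7]
grip_width: 16.8
```

Run:
```python
from h import *
st();c=cap("wrist","w19")
```

```text
t 22.62 tcp [369.5 382.9  24.7] rot [ 3.1411e+00 -4.0000e-04  1.5935e+00] yawdeg 91.3 F [ 1.6 -0.   1.7] w 16.8
```

View pics/w19.png

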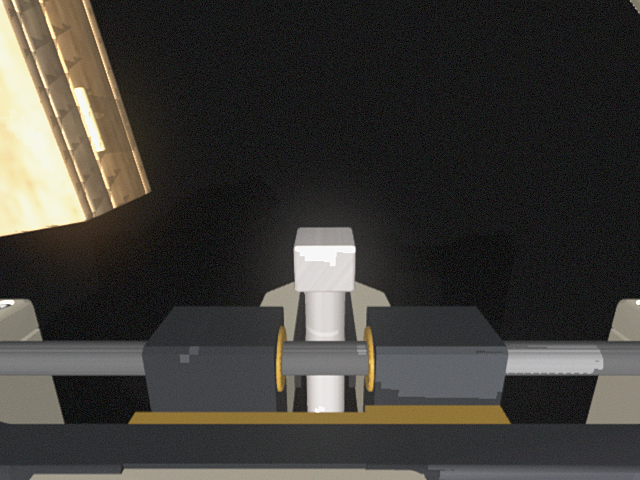

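Held and centred, with the shoulder at row 290 (15.5 mm behind TCP). Lifting and carrying.

Emit:
play_rows --moves '[255,0,0,-20,0,255,0,0,-60,0,255,0,0,-100,0,255,0,0,-140,0,255,0,0,-180,0,255,0,0,-220,0,255,0,0,-260,0,255,0,0,-275,0]'

```text
time: 23.33
tool_pos: [370.1, 383.5, 305.1]
tcp_rot: [3.135, -0.005, 1.594]
contact_force: [0.5, 0.2, -2.3]
grip_width: 16.9
```

Emit:
play_rows --moves '[255,-38,8,0,2.4,255,-76,16,0,2.4,255,-114,24,0,2.4,255,-152,32,0,2.4,255,-190,40,0,2.4,255,-228,48,0,2.4,255,-266,56,0,2.4,255,-300,60,0,2.4]'

```text
time: 24.0
tool_pos: [436.0, 82.0, 298.9]
tcp_rot: [-3.141, 0.0, 1.551]
contact_force: [0.9, -0.5, -2.3]
grip_width: 16.9
```

Run:
```python
from h import *
st();go(B(-140,0,300));c=cap("wrist","w20")
```

```text
t 24.0 tcp [436.   82.  298.9] rot [-3.1406e+00  2.0000e-04  1.5510e+00] yawdeg 88.87 F [ 0.9 -0.5 -2.3] w 16.9
shift to [ 453.946 -189.728  300.   ] : [-271.3   23.4   -1.1]
```

View pics/w20.png

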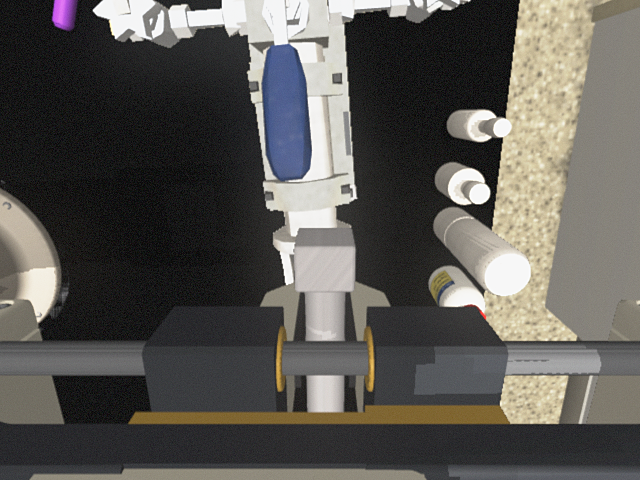

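Emit:
play_rows --moves '[255,-38,4,0,0,255,-76,8,0,0,255,-114,12,0,0,255,-152,16,0,0,255,-190,20,0,0,255,-228,23,0,0,255,-262,23,0,0,255,-271,23,30,0]'

```text
time: 24.72
tool_pos: [455.7, -192.9, 272.9]
tcp_rot: [3.134, 0.007, 1.548]
contact_force: [2.0, -1.3, -2.4]
grip_width: 17.2
```

Emit:
play_rows --moves '[255,0,0,35,0,255,0,0,70,0,255,0,0,105,0,255,0,0,140,0,255,0,0,160,0,255,0,0,170,0,255,0,0,170,0,255,0,0,170,0]'

```text
time: 25.38
tool_pos: [453.5, -186.9, 98.9]
tcp_rot: [-3.14, -0.001, 1.552]
contact_force: [-0.5, -0.6, -2.9]
grip_width: 17.0
```

Emit:
play_rows --moves '[255,0,0,0,0,255,0,0,0,0]'

```text
time: 25.55
tool_pos: [454.4, -187.5, 100.5]
tcp_rot: [3.14, 0.001, 1.552]
contact_force: [-0.5, -0.1, -2.4]
grip_width: 17.2
```

Run:
```python
from h import *
bt();go(B(-90,0,95.7))
```

```text
block xyz of tcp -142.3 0.5 100.5 F block 0.1 -0.5 -2.4 w 17.2
shift to [ 453.001 -239.718   95.7  ] : [-52.3  -0.5   4.9]
```

Emit:
play_rows --moves '[255,-20,-0.5,5,0,255,-40,-0.5,5,0,255,-52,-0.5,5,0,255,-52,-0.5,5,0,255,-52,-0.5,5,0,255,-52,-0.5,5,0]'

```text
time: 26.05
tool_pos: [452.2, -238.6, 94.7]
tcp_rot: [3.142, -0.0, 1.551]
contact_force: [0.1, -0.2, -2.7]
grip_width: 17.0
```

Run:
```python
from h import *
bt()
```

```text
block xyz of tcp -91.1 -0.8 94.7 F block 0.2 0.1 -2.7 w 17.0
```

Emit:
play_rows --moves '[255,-5,0.6,-0.5,0,255,-9,0.6,-0.5,0,255,-13,0.6,-0.5,0,255,-17,0.6,-0.5,0,255,-21,0.6,-0.4,0,255,-21,0.6,-0.4,0]'

```text
time: 26.55
tool_pos: [452.7, -261.0, 94.9]
tcp_rot: [3.141, 0.0, 1.551]
contact_force: [0.2, 0.5, -3.0]
grip_width: 17.2
```

Emit:
play_rows --moves '[255,-5,0,0,0,255,-10,0,0.1,0,255,-15,0,0.2,0,255,-20,0,0.3,0,255,-25,0,0.3,0,255,-30,0,0.3,0,255,-30,0,0.3,0]'

```text
time: 27.13
tool_pos: [452.0, -291.3, 94.5]
tcp_rot: [3.141, 0.001, 1.551]
contact_force: [-0.2, -1.0, -2.3]
grip_width: 16.8
```

Run:
```python
from h import *
bt()
```

```text
block xyz of tcp -38.4 -0.0 94.5 F block 1.0 -0.1 -2.3 w 16.8
```

Emit:
play_rows --moves '[255,-5,0,0,0,255,-10,0,0,0,255,-15,0,0,0,255,-19,0,0,0,255,-22,0,0,0,255,-22,0,0,0]'

```text
time: 27.63
tool_pos: [451.5, -312.9, 94.5]
tcp_rot: [3.141, 0.0, 1.551]
contact_force: [1.5, 0.0, -3.3]
grip_width: 17.1
```

Run:
```python
from h import *
bt();c=cap("wrist","w21")
```

```text
block xyz of tcp -16.8 -0.1 94.5 F block -0.1 1.5 -3.3 w 17.1
```

View pics/w21.png

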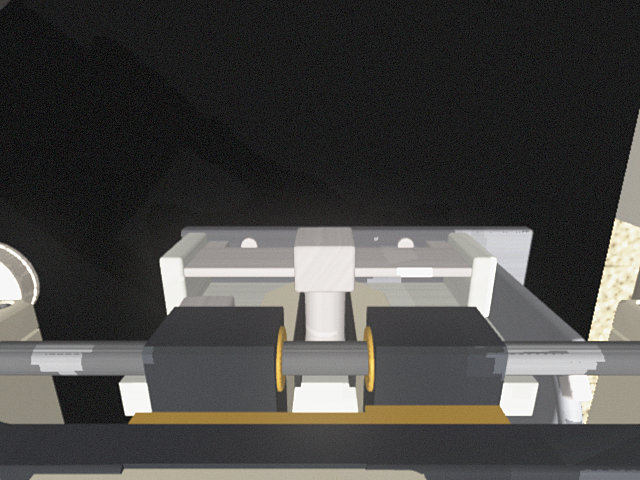

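Depth is about 68 mm with no force. Release, back out behind the head, close, and push home.

Emit:
play_rows --moves '[150,0,0,0,0,150,0,0,0,0,150,0,0,0,0,150,18,0,0,0,150,36,0,0,0,150,52,0,0,0,255,52,0,0,0,255,52,0,0,0]'

```text
time: 28.35
tool_pos: [452.8, -259.6, 94.9]
tcp_rot: [3.141, 0.0, 1.553]
contact_force: [0.1, -1.1, -0.4]
grip_width: 28.6
```

Emit:
play_rows --moves '[255,0,0,0,0,255,0,0,0,0,255,0,0,0,0,255,0,0,0,0,255,0,0,0,0,255,0,0,0,0]'

```text
time: 28.85
tool_pos: [452.5, -260.4, 94.5]
tcp_rot: [3.142, -0.0, 1.551]
contact_force: [-0.1, 0.5, 0.3]
grip_width: 0.7
```

Run:
```python
from h import *
bt();c=cap("wrist","w22")
```

```text
block xyz of tcp -69.3 -0.1 94.5 F block -0.5 -0.1 0.3 w 0.7
```

View pics/w22.png

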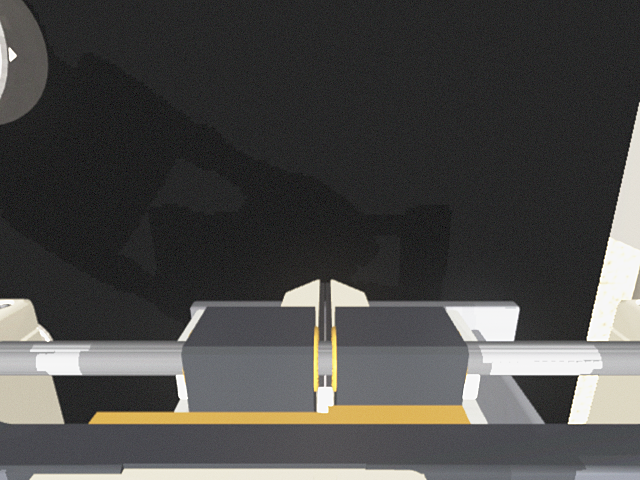

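Emit:
play_rows --moves '[255,-5,0,0,0,255,-10,0,0,0,255,-15,0,0,0,255,-20,0,0,0,255,-25,0,0,0,255,-29,0,0,0,255,-33,0,0,0,255,-33,0,0,0]'

```text
time: 29.57
tool_pos: [451.9, -294.2, 94.5]
tcp_rot: [3.141, 0.001, 1.551]
contact_force: [-0.3, 1.1, 0.1]
grip_width: 0.9
```

Emit:
play_rows --moves '[255,-2,0,0,0,255,-4,0,0,0,255,-6,0,0,0,255,-8,0,0,0,255,-9,0,0,0,255,-9,0,0,0]'

```text
time: 30.07
tool_pos: [451.6, -301.6, 94.4]
tcp_rot: [-3.141, -0.002, 1.551]
contact_force: [-1.2, 4.0, 1.1]
grip_width: 0.4
```

Run:
```python
from h import *
bt()
```

```text
block xyz of tcp -28.1 -0.2 94.4 F block -4.0 -1.3 1.1 w 0.4
```

Emit:
play_rows --moves '[255,-1,0,0,0,255,-2,0,0,0,255,-3,0,0,0,255,-4,0,0,0,255,-4,0,0,0]'

```text
time: 30.48
tool_pos: [451.5, -301.8, 94.4]
tcp_rot: [-3.14, -0.008, 1.551]
contact_force: [2.6, 18.9, 8.3]
grip_width: 0.5
```

Run:
```python
from h import *
bt()
```

```text
block xyz of tcp -27.9 -0.3 94.4 F block -18.9 2.3 8.3 w 0.5
```

The stop is the same as for the short rod (TCP x −27.9, stiff), so this one is seated. Backing off to verify.

Emit:
play_rows --moves '[255,20,0,0,0,255,50,0,0,0,255,75,0,-30,0,255,100,0,-70,0,255,140,0,-110,0,255,180,0,-150,0,255,220,0,-190,0,255,260,0,-206,0]'

```text
time: 31.15
tool_pos: [456.4, -86.9, 275.2]
tcp_rot: [3.138, 0.002, 1.551]
contact_force: [0.8, 0.5, 0.7]
grip_width: 0.6
```

Run:
```python
from h import *
bt();c=cap("top","t23");crop(c,390,160,500,270,"t23c",5);c=cap("side");crop(c,250,160,390,270,"s23c",5)
```

```text
block xyz of tcp -242.8 0.5 275.2 F block -0.5 0.8 0.7 w 0.6
```

View pics/t23c.png

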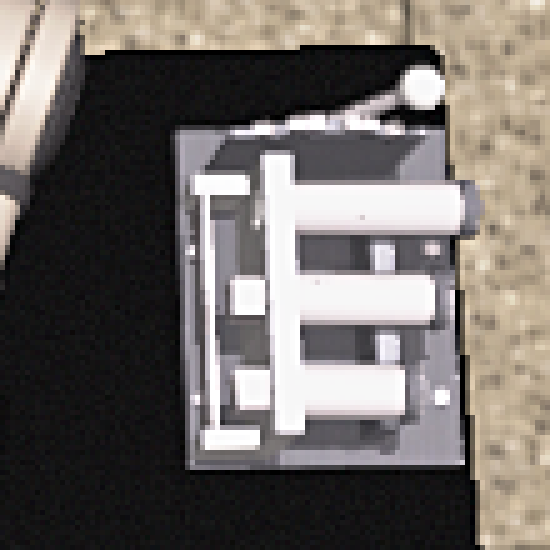

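View pics/s23c.png

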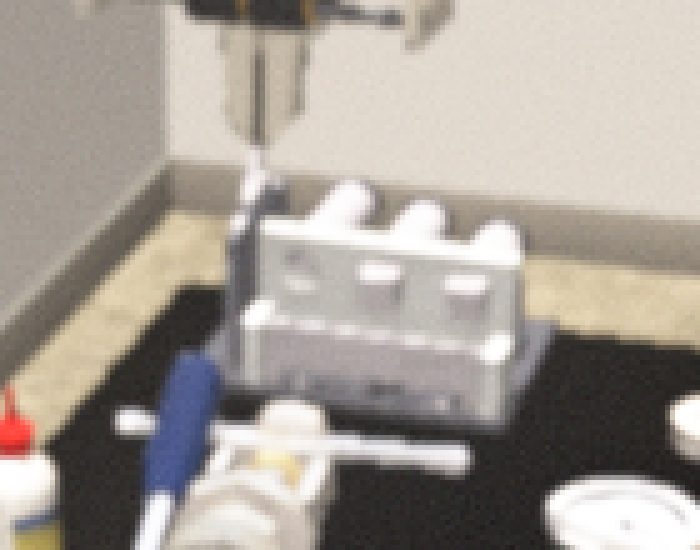

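View pics/t23.png

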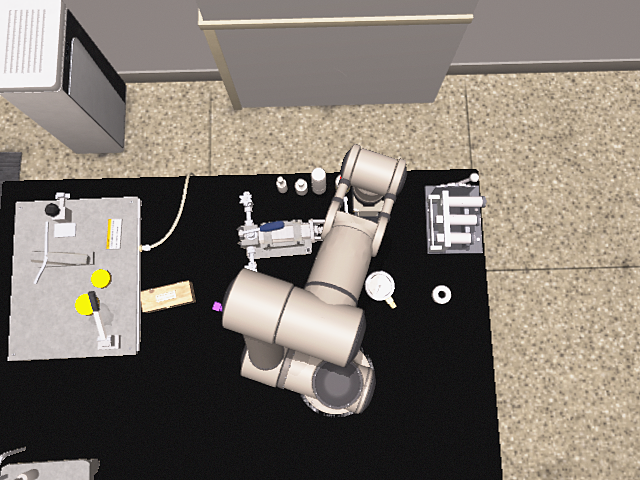

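Both heads sit flush: rear edges at crop x≈231 and 235, matching the prediction. No other rod is on the bench. Now the lock throw, going high and behind the knob.

Run:
```python
from h import *
go([562,-464,300])
```

```text
shift to [562, -464, 300] : [-378.   110.3  -21.3]
```

Emit:
play_rows --moves '[255,0,0,-10,0,255,0,0,-10,0,255,0,0,-10,0]'

```text
time: 31.5
tool_pos: [456.0, -87.9, 282.2]
tcp_rot: [3.141, 0.001, 1.551]
contact_force: [0.2, -0.6, -0.4]
grip_width: 0.8
```

Run:
```python
from h import *
st();go([562,-464,300])
```

```text
t 31.5 tcp [456.  -87.9 282.2] rot [3.1411e+00 7.0000e-04 1.5512e+00] yawdeg 88.88 F [ 0.2 -0.6 -0.4] w 0.8
shift to [562, -464, 300] : [-373.9  113.3  -17.5]
```

Emit:
play_rows --moves '[255,-35,14,-10,0,255,-70,28,-17,0,255,-105,42,-17,0,255,-140,56,-17,0,255,-175,70,-17,0,255,-210,84,-17,0,255,-245,98,-17,0,255,-280,113,-17,0]'

```text
time: 32.17
tool_pos: [563.0, -372.3, 297.7]
tcp_rot: [-3.14, -0.001, 1.55]
contact_force: [0.3, -0.2, 0.7]
grip_width: 0.6
```

Emit:
play_rows --moves '[255,-30,0,0,0,255,-60,0,0,0,255,-90,0,0,0,255,-96,0,0,0,255,-96,0,0,0,255,-96,0,0,0]'

```text
time: 32.67
tool_pos: [561.1, -465.6, 297.8]
tcp_rot: [-3.14, -0.002, 1.55]
contact_force: [-0.3, 0.4, -0.7]
grip_width: 0.3
```

Run:
```python
from h import *
st();go([562,-464,150]);c=cap("wrist","w24")
```

```text
t 32.67 tcp [ 561.1 -465.6  297.8] rot [-3.1401e+00 -2.1000e-03  1.5503e+00] yawdeg 88.82 F [-0.3  0.4 -0.7] w 0.3
shift to [562, -464, 150] : [  1.3   1.1 147.8]
```

View pics/w24.png

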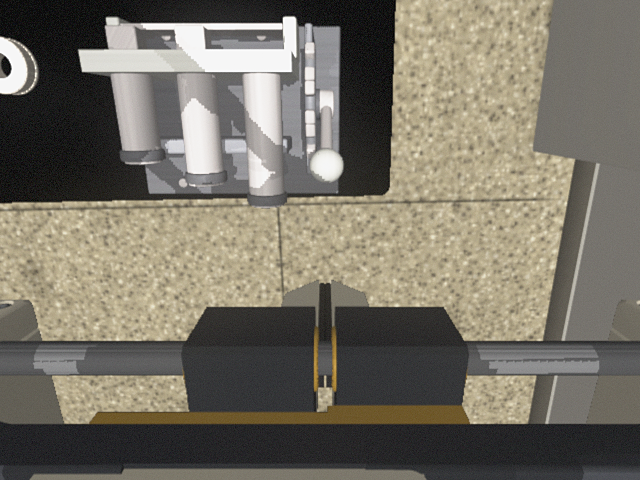

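The knob at (326,165) lines up with the fingers. Descending, then pushing towards the mouths.

Emit:
play_rows --moves '[255,0,0,35,0,255,0,0,70,0,255,0,0,105,0,255,0,0,135,0,255,0,0,148,0,255,0,0,148,0,255,0,0,148,0]'

```text
time: 33.3
tool_pos: [562.1, -463.9, 151.9]
tcp_rot: [-3.141, -0.001, 1.553]
contact_force: [0.0, -0.3, 0.4]
grip_width: 0.4
```

Emit:
play_rows --moves '[255,15,0,0,0,255,30,0,0,0,255,45,0,0,0,255,60,0,0,0,255,75,0,0,0,255,90,0,0,0,255,103,0,0,0,255,103,0,0,0]'

```text
time: 33.97
tool_pos: [564.6, -360.4, 154.1]
tcp_rot: [3.139, 0.002, 1.554]
contact_force: [0.2, -0.7, 0.8]
grip_width: 0.3
```

Run:
```python
from h import *
st();bt();c=cap("wrist","w25")
for l in(.3,.4,.5,.6):print(l,proj(c,B(40-100*np.sin(l),112,55+100*np.cos(l))).round(1))
```

```text
t 33.97 tcp [ 564.6 -360.4  154.1] rot [3.1389e+00 1.6000e-03 1.5537e+00] yawdeg 89.02 F [ 0.2 -0.7  0.8] w 0.3
block xyz of tcp 28.5 113.8 154.1 F block 0.7 0.2 0.8 w 0.3
0.3 [322.6 281.7]
0.4 [322.6 257. ]
0.5 [322.6 232.6]
0.6 [322.6 209.3]
```

View pics/w25.png

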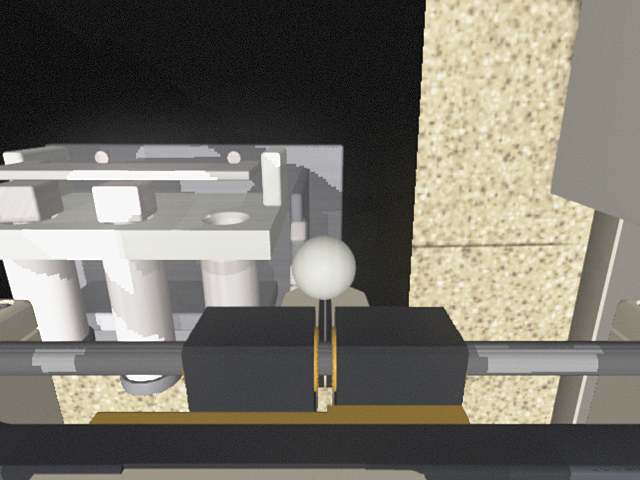

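The knob is at row 268, so the lever is around +0.36. It needs about 14 mm more.

Emit:
play_rows --moves '[255,5,-1,0,0,255,10,-1,0,0,255,14,-1,0,0,255,14,-1,0,0,255,14,-1,0,0]'

```text
time: 34.43
tool_pos: [562.9, -348.5, 151.4]
tcp_rot: [3.142, -0.0, 1.551]
contact_force: [0.3, -2.6, -1.8]
grip_width: 0.1
```

Run:
```python
from h import *
st();bt();c=cap("wrist","w26")
for l in(.4,.5,.6):print(l,proj(c,B(40-100*np.sin(l),112,55+100*np.cos(l))).round(1))
```

```text
t 34.43 tcp [ 562.9 -348.5  151.4] rot [ 3.1415e+00 -1.0000e-04  1.5512e+00] yawdeg 88.88 F [ 0.3 -2.6 -1.8] w 0.1
block xyz of tcp 16.7 111.9 151.4 F block 2.6 0.4 -1.8 w 0.1
0.4 [327.3 286.3]
0.5 [327.2 261.8]
0.6 [327.1 238.2]
```

View pics/w26.png

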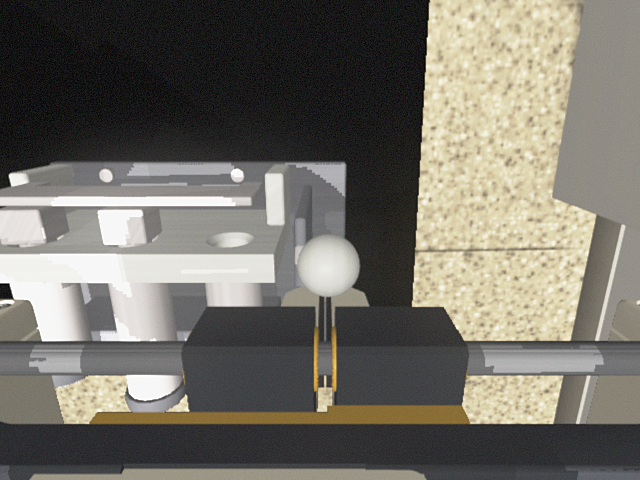

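The knob is at row 265 against 262 predicted, so about +0.49. A small nudge, then back off to check.

Emit:
play_rows --moves '[255,1.5,0,0,0,255,1.5,0,0,0,255,-20,0,0,0,255,-40,0,-10,0,255,-40,0,-50,0,255,-40,0,-90,0,255,-40,0,-130,0,255,-40,0,-148,0]'

```text
time: 35.15
tool_pos: [562.8, -388.3, 306.1]
tcp_rot: [3.135, 0.004, 1.552]
contact_force: [-0.5, 0.0, 0.5]
grip_width: 0.7
```

Emit:
play_rows --moves '[255,30,-14,0,0,255,65,-28,0,0,255,100,-42,0,0,255,135,-56,0,0,255,170,-70,0,0,255,205,-84,0,0,255,240,-98,0,0,255,275,-110,0,0]'

```text
time: 35.82
tool_pos: [455.9, -108.9, 299.8]
tcp_rot: [-3.141, -0.001, 1.551]
contact_force: [0.7, 0.1, 0.1]
grip_width: 0.3
```

Emit:
play_rows --moves '[255,35,0,0,0,255,70,0,0,0,255,70,0,0,0]'

```text
time: 36.07
tool_pos: [457.7, -35.7, 300.3]
tcp_rot: [-3.142, -0.003, 1.556]
contact_force: [-0.0, -0.3, -0.3]
grip_width: 0.5
```

Run:
```python
from h import *
st();c=cap("top","t27");crop(c,390,160,500,270,"t27c",5)
for l in(.4,.5,.6):print(l,((proj(c,B(40-100*np.sin(l),112,55+100*np.cos(l)))+.5-[390,160])*5).round(1))
print(((proj(c,B(-26,0,96))+.5-[390,160])*5).round(1))
c=cap("side");crop(c,250,160,390,270,"s27c",5)
```

```text
t 36.07 tcp [457.7 -35.7 300.3] rot [-3.1416 -0.0034  1.5564] yawdeg 89.18 F [-0.  -0.3 -0.3] w 0.5
0.4 [275.1  89. ]
0.5 [258.2  91.2]
0.6 [241.9  93.9]
[221.1 295.8]
```

View pics/t27c.png

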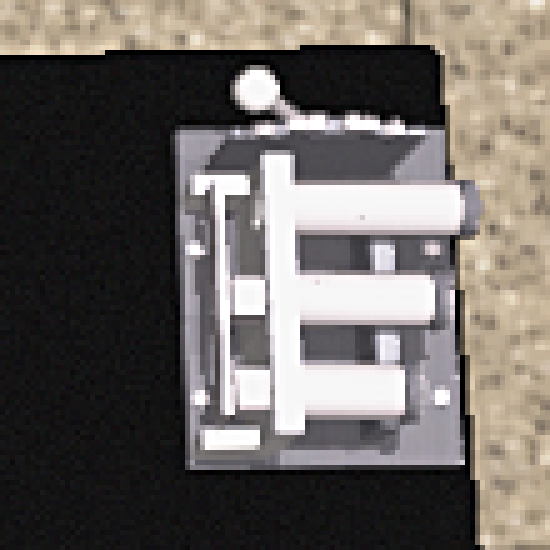

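View pics/s27c.png

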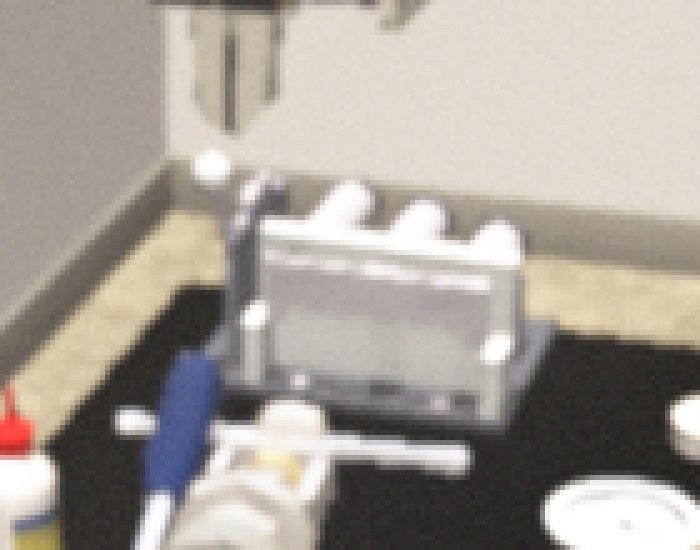

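View pics/t27.png

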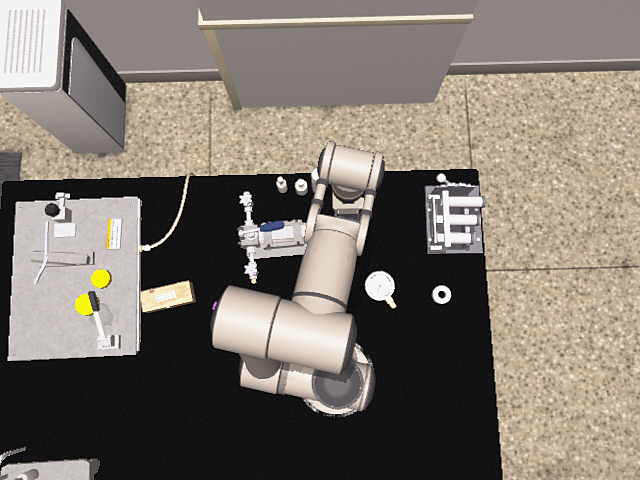

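The knob at (257,89) matches +0.5 (predicted 258,91). The gate is up and covers both heads, and the bystanders are where they were. Handing in.

Run:
```python
from plant import bot
print(bot.close_job())
```

```text
the job is handed in; nothing more can be done
None
```

The block is ready: the short and mid rods are home, the lever is in the lock notch, and the job was handed in at about 36 s. The long rod was not on the bench.

**What I did:** I threw the lever to the load notch (it measured about −0.52, so the gate dropped). Then I pushed the short rod into the short barrel and the mid rod into the middle barrel, both tip first. Last, I threw the lever to the lock notch.

**Last checks:**
- **Rods:** both heads stopped hard at the same depth, and in the top view their rear edges lie where a seated head should be, within about 2 mm.
- **Lever and gate:** the knob is where it should be for +0.5, and the gate is up behind both heads.
- **Other things:** nothing else on the bench looks moved, and the robot is touching nothing.

**What went less smoothly:**
- The short rod's first grasp was a little high, so I released and gripped it again lower.
- While I was pushing that rod by its head, it bound at about 22 N. I let go and finished with closed fingers from behind.

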